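Unlock the counter scale and stand the drained tea cup on its pan

ROBOT

A 6-joint arm with a two-finger parallel gripper is mounted at the origin on a cart in front of the work surface, level with it; the furniture and walls round the work are solid. World frame = base frame: x ahead of the robot, y to its left, z up, the work surface at z = 0. Lengths are in m, angles in degrees, forces in N, time in s.
With the tool pointing down it reaches from about 0.4 to 0.825 m from the base axis. Payload 7 kg.
Tool frame: the origin (TCP) lies at the very end of the fingers, on their centre line; the grasp point (between the pads) lies 19 mm behind it (ctrl.grip_point_offset is the distance from the TCP to the grasp point, in m); x points along the fingers, z is the direction in which the jaws open and shut, and the axes are right-handed (so a half turn about x gives the same grasp; the last joint's range is limited). The gripper opens to 88 mm and grips with 3 to 60 N. Pads are 19 mm wide; open, the fingers measure 130 mm over their backs; the gripper's body (78 mm by 193 mm) begins 47 mm behind the grasp point.
Start: joints at [91.965, 20.546, 0.682, 0, -70.136, -16.507], TCP at [0.169, 0.653, 0.227] pointing down, gripper open.
Joint ranges: [-176.03, 176.03], [-82.01, 121.73], [-58.28, 71.71], [-173.87, 95.51], [-174.79, -0.11], [-173.66, 173.66]. Speed limits (degrees/s): [136.94, 136.94, 172.46, 180, 180, 180].

INTERFACE

Orientations are given as [roll, pitch, yaw] about the fixed x, y, z axes, in that order (R = Rz(yaw) Ry(pitch) Rx(roll)).
In Python, from plant import get_obs, snapshot, calibration, close_job, ctrl gives the robot as it stands.
- The arm moves only by the tool move_arm, never from a script. Its argument "commands" is a list that holds one entry, the list of rows, each a list of 4 numbers: the shift along the tool's x, y, z in cm, then the turn about the tool's x in rad. In form: [[[dx, dy, dz, spin], ...]]. A call has 1 to 8 rows; each row shifts and turns the commanded pose from where the row before left it, along the tool's axes as they then stand; what a row does not reach is not made up. A row lasts 1/10 s, in which the tool goes at most 50 mm and 8.59 degrees, less where a joint would pass 70% of its speed; a pose out of reach is approached as far as the arm can. A call with a gripper value outside its range is refused whole. "jaw" is the finger opening in cm, from 0 to 8.76, set as the call begins (left out, the last holds). The fingers move at their own pace and stop on an object; the grip force is fixed at half the most. Time passes only in rows, so rows that do not move let the fingers close. It gives the time, the measured TCP pose, the force and the opening at its end, in the units of the state.
- get_obs(): the state, without advancing time (a new reading comes with each control period).
- snapshot(name): name is "scene" or "top" or "wrist"; returns (picture, depth): 384x512x3 uint8, red, green, blue; 384x512 float32, m along the optical axis (not along the pixel's ray), 0 where there is no reading.
- calibration(name): a dict with "mtx" (3x3 intrinsics, pixels), "T" (4x4, takes a point from camera to world coordinates); the wrist camera has in their place "tool_from_camera" (4x4, takes a point from camera to tool coordinates, whose origin is the TCP and whose axes are the tool frame's). Camera axes: x right, y up, looking along -z (the intrinsics and any distortion apply to the point x, -y, -z); pixel columns grow to the right and rows downward; lengths in m; the calibration is good to about 2 mm. A picture is of the moment at which its call begins: read the wrist's pose just before it. calibration takes no time and is no camera call.
- close_job(): hands the job in, once; it reports no verdict.
The state is a dict: "clock": time; "joint_pos": joint angles; "qvel": joint speeds; "tau": joint torques, N m; "tool_pos": TCP position; "orientation": TCP orientation; "force": force on the tool from outside, world axes, zero at the start; "moment": the same for the moment, N m; "opening": finger opening in m.
Only numpy, scipy, OpenCV 4.12 (cv2) and the standard library are available. Lean on these libraries where they do the work, as an engineer would, in place of code of your own. Each camera call takes 0.05 s, during which the arm holds its last target. There are 200 camera calls.

TASK

Get the counter scale ready for weighing: first, while its pan is still empty, draw the transit pin out of the scale's neck and lay it in the two open notches of the pin rest on the scale's deck. Then take the tall straight tea cup that is draining upside down on the ribbed mat, turn it the right way up and stand it gently in the middle of the pan, so that no edge of it overhangs and the scale carries it freely; never push the pan down to its stop, and leave the other things where they are.

Things in the scene. Friction and masses are not known exactly. Their poses are not given: they have to be found in the camera images.
- scale: Counter scale, fixed, white base 140 mm (x) by 260 mm (y = -160 to +100), deck 40 mm above the worktop. Origin on the worktop under the pan's axis; +x away from its front, +y to the left seen from the front, z up. On the deck: the neck under the pan, a round dial head on the right (y -70 to -155 mm, up to 95 mm high), the pin rest on the left.
- pan_top (a point): Centre of the top face of the scale's round steel pan, 80 mm across and 5 mm thick, flat and without a rim, 110 mm above the worktop when empty. Moves with the pan.
- pan (a joint): How far the pan has sunk, in m: 0 empty, 0.016 at its lower stop. It sits on a spring of 260 N/m, so the cup alone sinks it about 5 to 8 mm. While the transit pin is in the neck it goes through the stem and the pan cannot sink more than about 2 mm.
- bore_mouth (a point): Mouth of the neck's bore, front face of the boss, 74 mm above the worktop; the 10 mm bore runs along the scale's +x through a 30 mm long boss (from 43 to 13 mm in front of the pan's axis), the pan's stem and a cheek (13 to 21 mm behind the axis). Boss and cheek are 86 mm high.
- pin: Transit pin, 45 g: flat black grip 24 long (x), 12 wide (y), 26 high (z) mm, on a round steel shank 8 mm thick. Origin in the middle of the grip; +x along the shank, which begins at 12 mm, to the tip at 99 mm. At the start it is home in the bore, grip in front of the neck, 73 mm above the worktop and 75 mm from the pan's axis; it comes free once drawn 68 mm to the front.
- pin_mid (a point): Point on the pin's axis, 50 mm from the origin towards the tip.
- notch (a point): Middle of the pin rest, where point pin_mid of a parked pin lies: 68 mm above the worktop, 75 mm left of the pan's axis, 25 mm nearer the front. Two lugs 8 mm thick, 50 mm apart along the scale's x, have notches 10.6 mm wide, open upward, flared lips up to 82 mm height. The pin lies in both, parallel to the bore, grip in front of the front lug. Axes as the scale's.
- mat: Ribbed grey draining mat, 116 mm (x) by 240 mm (y), fixed on the worktop in front and to the left of the scale. Origin under its centre. Round ribs run along its y, 16 mm apart, their tops 5 mm above the worktop (2 mm between them). A cup laid on it with its axis along the ribs lies in a groove, axis about 36 mm high, and does not roll away; on the bare worktop it may.
- tea_cup: Straight tea cup without handle, blue on white, 65 mm across at the mouth, 60 mm at the foot, 78 mm high, 0.14 to 0.21 kg. Origin at the centre of its foot, +z from foot to mouth: at the start it stands upside down on the mat (+z down, origin 83 mm above the worktop).
- tumbler: Small black tapered tumbler, 60 mm across, 58 mm high, upside down on the worktop to the left, behind the mat; origin at the centre of its foot (58 mm above the worktop). Not part of the job.
- spice: Small spice jar with dark lid, 48 mm across, 70 mm high, near the tumbler. Origin under its centre. Not part of the job.
- bowl_a: Upturned rice bowl, 122 mm across, 62 mm high, to the right, in front. Origin under its centre. Not part of the job.
Things that resemble listed ones, but are neither listed nor needed, are in the scene too. Leave any green or red look-alike of the tea_cup alone.

How it is judged (in metres and radians):
On the way:
1. the pin has been drawn and lies in both notches of its rest, let go, with the tea cup not yet on the pan (x of pin_mid in the frame of notch between -0.017 and 0.017 m and y of pin_mid in the frame of notch between -0.004 and 0.004 m and z of pin_mid in the frame of notch below 0.003 m and angle between the x axis of pin and the x axis of scale, either way round below 0.08 rad and contact force between the fingers and pin below 0.05 N and horizontal distance between tea_cup and pan_top above 0.06 m), for 0.2 s.
At the end, for the whole second after the job is handed in: Tea cup mouth up (0.08 rad), at rest, foot on the pan, axis within 7.5 mm of the pan's centre, pan sunk over 4 mm; pin lying in both notches: its middle within 17 mm along and 4 mm across of the rest's middle, under 3 mm above its seat, parallel to the bore within 0.08 rad (angle between tea_cup's own z axis and vertical below 0.08 rad and horizontal distance between tea_cup and pan_top below 0.0075 m and z of tea_cup in the frame of pan_top between -0.003 and 0.003 m and value of joint pan above 0.004 m and linear speed of tea_cup below 0.02 m/s and x of pin_mid in the frame of notch between -0.017 and 0.017 m and y of pin_mid in the frame of notch between -0.004 and 0.004 m and z of pin_mid in the frame of notch below 0.003 m and angle between the x axis of pin and the x axis of scale, either way round below 0.08 rad); the robot touches nothing.
It fails at once if the pan is pushed down to its stop (sunk 15.5 mm) (value of joint pan above 0.0155 m).
It fails at once if the tumbler, spice jar or upturned bowl is moved more than 30 mm (distance of any of tumbler, spice, bowl_a from where it was at the start of the episode above 0.03 m).
It also fails if it takes over 72 s, if anything falls off the work surface, if the arm or the gripper's body presses on something with over 40 N, if the wrist force passes 120 N, or if a joint passes its speed limit or range.

## Working session

There is one attempt and no reset: what is moved stays moved. The work goes in short steps, Python scripts to look and compute and a tool call to move; the robot and the scene stay as the last step left them, time stands still between calls to the robot, and variables do not carry over. Pictures are saved under pics/ and viewed, about 8 in all and at most 12, crops included, and the job is handed in when it is done.

Besides the shell and the picture viewer there is one more tool, called as name(argument=value, ...), one argument or row to a line, values as JSON. move_arm: Moves the arm, as the interface text tells. Its arguments: {"type":"object","properties":{"commands":{"type":"array"},"jaw":{"type":"number"}},"required":["commands"]}

```bash
mkdir -p pics; ls; cat > h.py <<'E'
import numpy as np, cv2
from plant import get_obs, snapshot, calibration, close_job, ctrl
from scipy.spatial.transform import Rotation as R
def save(n,im,s=1):
    cv2.imwrite('pics/'+n+'.png',cv2.cvtColor(cv2.resize(im,None,fx=s,fy=s,interpolation=cv2.INTER_CUBIC),cv2.COLOR_RGB2BGR))
def tool():
    o=get_obs();T=np.eye(4);T[:3,:3]=R.from_euler('xyz',o['orientation'],degrees=True).as_matrix();T[:3,3]=o['tool_pos'];return T
def camT(n):
    c=calibration(n)
    return (np.array(c['mtx']),np.array(c['T']) if 'T' in c else tool()@np.array(c['tool_from_camera']))
def cloud(d,K,T):
    v,u=np.mgrid[:d.shape[0],:d.shape[1]]
    p=np.stack([(u-K[0,2])/K[0,0]*d,-(v-K[1,2])/K[1,1]*d,-d],-1)
    return p@T[:3,:3].T+T[:3,3]
E
python3 - <<'E'
from h import *
print(get_obs()); print(ctrl, ctrl.grip_point_offset)
ims=[]
for n in ['scene','top','wrist']:
    K,T=camT(n);im,d=snapshot(n);np.savez('s0_'+n,im=im,d=d,K=K,T=T);ims.append(im);print(n,calibration(n))
save('a_scene',ims[0],1.5);save('a_top',ims[1],1.5)
E
```

```text
pics
{'clock': 0.0, 'joint_pos': array([ 9.19667479e+01,  2.05926024e+01,  6.35562503e-01, -2.05034856e-02,
       -7.01351098e+01, -1.65069475e+01]), 'qvel': array([0.1217825 , 0.10144022, 0.07417527, 0.060898  , 0.03509616,
       0.05974789]), 'tau': array([ 2.03467163e-03, -5.82731438e+01,  2.93045783e+01,  6.99692577e+00,
        6.83535865e-03, -1.56391293e-04]), 'tool_pos': array([0.1693646 , 0.6529212 , 0.22562188]), 'orientation': array([  4.69448596,  89.90585543, -99.85269628]), 'force': array([0.23327594, 0.485758  , 0.66289657]), 'moment': array([-0.02126432, -0.04635864, -0.04787732]), 'opening': 0.0877691002083198}
<Robot object at 0x7f03c3167e00> 0.0188
scene {'mtx': array([[435.54605597,   0.        , 254.66566166],
       [  0.        , 435.54605597, 188.28713249],
       [  0.        ,   0.        ,   1.        ]]), 'T': array([[ 0.89393964,  0.24508729, -0.37523879,  0.07547274],
       [-0.44799472,  0.46408661, -0.76414943, -1.12641767],
       [-0.01314002,  0.85120846,  0.52466323,  0.69937319],
       [ 0.        ,  0.        ,  0.        ,  1.        ]]
[... 347 characters left out ...]
     [-7.95039942e-04,  1.31770507e-01,  9.91279931e-01,
         1.01512103e+00],
       [ 0.00000000e+00,  0.00000000e+00,  0.00000000e+00,
         1.00000000e+00]])}
wrist {'mtx': array([[338.31822931,   0.        , 254.4573006 ],
       [  0.        , 338.31822931, 190.94758517],
       [  0.        ,   0.        ,   1.        ]]), 'tool_from_camera': array([[-1.21031817e-03,  2.77194723e-01, -9.60813000e-01,
        -1.57641237e-01],
       [-7.69673062e-04,  9.60813161e-01,  2.77195739e-01,
         7.45371293e-02],
       [ 9.99998971e-01,  1.07500692e-03, -9.49540311e-04,
        -5.04834830e-04],
       [ 0.00000000e+00,  0.00000000e+00,  0.00000000e+00,
         1.00000000e+00]])}
```

View pics/a_scene.png

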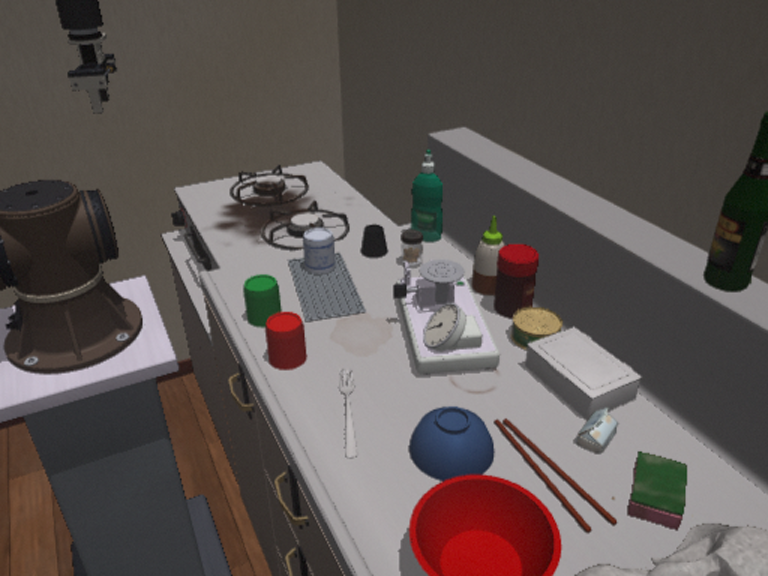

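View pics/a_top.png

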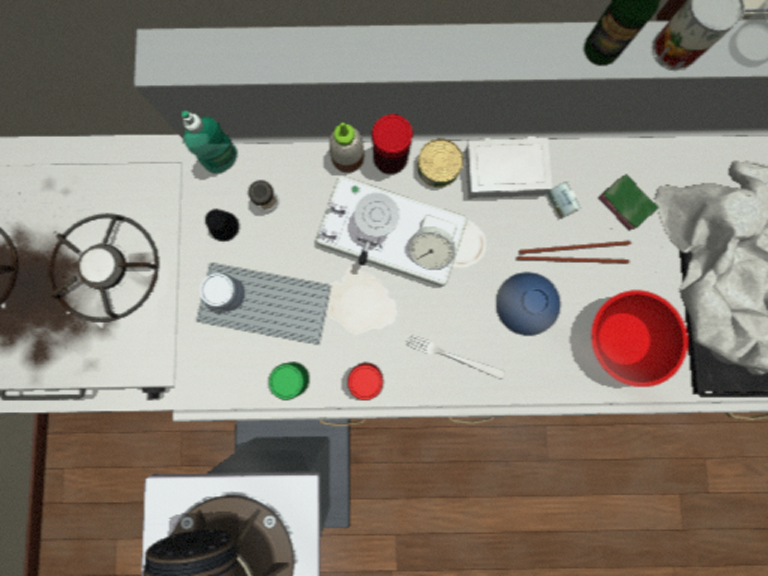

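Scene view (1.5×): the blue-white cup upside down on the mat at (319,248), with green (262,300) and red (286,340) look-alikes. The scale is at (445,310), with the pin grip at (400,288). In the top view the cup is at (220,291), pan at (376,215), grip at (362,257) and rest lugs at (330,225). The candidates for the cup are the blue-white one (on the mat, upside down, so this is the choice), the green and the red. The only black grip for the pin is at the boss.

```bash
cat >> h.py <<'E'
def circ(P):
    A=np.c_[2*P[:,:2],np.ones(len(P))];s=np.linalg.lstsq(A,(P[:,:2]**2).sum(1),rcond=None)[0]
    return s[0],s[1],np.sqrt(s[2]+s[0]**2+s[1]**2)
def rim(P):
    h=cv2.convexHull((P[:,:2]*1e4).astype(np.int32))[:,0]
    c,r=cv2.minEnclosingCircle(h);return np.array(c)/1e4,r/1e4
E
python3 - <<'E'
from h import *
f={n:np.load(f's0_{n}.npz') for n in ['scene','top','wrist']}
for n in f:
    W=cloud(f[n]['d'],f[n]['K'],f[n]['T']); z=f[n]['d']>0
    def sel(lo,hi,c,r): 
        m=z&(W[...,2]>lo)&(W[...,2]<hi)&(np.hypot(W[...,0]-c[0],W[...,1]-c[1])<r);return W[m]
    if n=='top':
        for nm,(u,v) in dict(cup=(147,194),pan=(251,143),grip=(242,171),lug=(222,140),lug2=(220,153)).items(): print(nm,W[v,u])
        cc=W[194,147];pc=W[143,251]; gc=W[171,242]
for n in f:
    W=cloud(f[n]['d'],f[n]['K'],f[n]['T']); z=f[n]['d']>0
    def sel(lo,hi,c,r): 
        m=z&(W[...,2]>lo)&(W[...,2]<hi)&(np.hypot(W[...,0]-c[0],W[...,1]-c[1])<r);return W[m]
    for nm,c,lo,hi,r in [('cup',cc,.074,.095,.06),('pan',pc,.102,.12,.06),('deck',pc,.034,.046,.25)]:
        P=sel(lo,hi,c,r)
        if len(P)<20: print(n,nm,len(P));continue
        print(n,nm,len(P),np.median(P[:,2]),P[:,:2].mean(0),rim(P), cv2.minAreaRect((P[:,:2]*1e3).astype(np.float32)) if nm=='deck' else '')
im=f['top']['im'];im2=f['scene']['im'];w=f['wrist']['im']
a=cv2.resize(im[110:200,200:320],(533,400),interpolation=cv2.INTER_CUBIC);b=cv2.resize(im2[165:255,250:340],(400,400),interpolation=cv2.INTER_CUBIC)
save('b',np.hstack([a,b]),0.85)
E
```

```text
cup [0.48308962 0.00257625 0.08338309]
pan [ 0.6109968  -0.27573161  0.10920736]
grip [ 0.54039259 -0.25064561  0.08754713]
lug [ 0.63640304 -0.19471765  0.04907997]
lug2 [ 0.59980516 -0.18870211  0.04629404]
scene cup 161 0.07712229122685277 [0.48589008 0.0090816 ] (array([0.48618345, 0.00962784]), 0.03174991455078125) 
scene pan 372 0.10691498450274273 [ 0.60955406 -0.27736915] (array([ 0.61225, -0.2764 ]), 0.04225556945800781) 
scene deck 2411 0.038031148375431534 [ 0.64712021 -0.36120681] (array([ 0.6583, -0.2844]), 0.2346843505859375) ((691.8324584960938, -297.0233154296875), (432.64312744140625, 304.392822265625), 69.46094512939453)
top cup 414 0.08103500957405863 [0.48652072 0.00850061] (array([0.48642627, 0.0097376 ]), 0.030626956176757814) 
top pan 703 0.11117787729276374 [ 0.61109516 -0.2759079 ] (array([ 0.61135464, -0.27599351]), 0.03994649963378906) 
top deck 3439 0.04087279475406025 [ 0.63881487 -0.31773274] (array([ 0.6609 , -0.28385]), 0.2342575439453125) ((690.99365234375, -294.72802734375), (432.0036926269531, 302.49462890625), 70.1659927368164)
wrist cup 0
wrist pan 0
wrist deck 0
```

View pics/b.png

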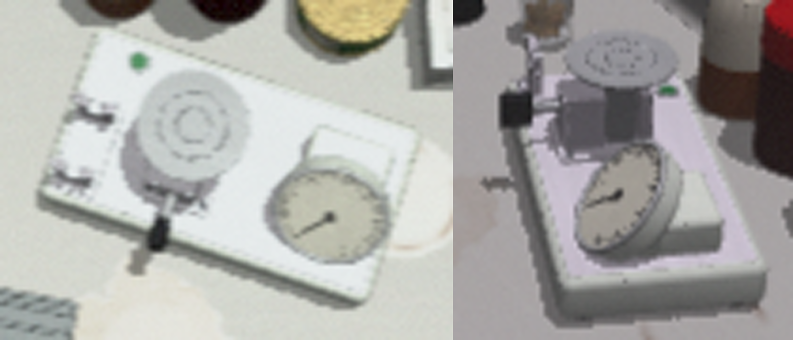

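Zoomed crop (3.8×): the top view shows the pin grip at (158,235) in front of the boss, rest lugs at (93,112) and (70,178), and the dial at (330,215). The right half confirms the black grip on its shank, low in front of the neck. Next I measure yaw and plan the moves in tool axes.

```bash
cat >> h.py <<'E'
PAN=np.array([.6113,-.276]); YAW=-17.4
def S(x,y):
    a=np.radians(YAW);return PAN+np.array([np.cos(a)*x-np.sin(a)*y,np.sin(a)*x+np.cos(a)*y])
def go(x,y,z,jaw):  # TCP target, jaw-axis heading (deg, mod 180) -> tool-axis shift (after spin) in cm, spin rad
    T=tool();j=np.degrees(np.arctan2(T[1,2],T[0,2]));dj=(jaw-j+90)%180-90
    # tool x down: positive spin about x lowers heading
    s=-np.radians(dj);M=T[:3,:3]@R.from_euler('x',s).as_matrix()
    print('jaw now %.1f spin %.3f'%(j,s),'shift cm (after spin)',(M.T@(np.array([x,y,z])-T[:3,3])*100).round(2),'(before spin)',(T[:3,:3].T@(np.array([x,y,z])-T[:3,3])*100).round(2),'q6 %.0f'%get_obs()['joint_pos'][5])
def where():
    o=get_obs();p=o['tool_pos'];a=np.radians(YAW);d=p[:2]-PAN
    print('t %.2f'%o['clock'],p.round(4),o['orientation'].round(1),'F',o['force'].round(1),'open %.4f'%o['opening'],'scale xy',(np.cos(a)*d[0]+np.sin(a)*d[1]).round(4),(-np.sin(a)*d[0]+np.cos(a)*d[1]).round(4))
E
python3 - <<'E'
from h import *
f=np.load('s0_top.npz');W=cloud(f['d'],f['K'],f['T'])
z=W[...,2];hsv=cv2.cvtColor(f['im'],cv2.COLOR_RGB2HSV)
m=((z>.032)&(z<.047)&(np.hypot(W[...,0]-.63,W[...,1]+.3)<.18)&(W[...,0]<.76)).astype(np.uint8)
n,l,st,_=cv2.connectedComponentsWithStats(m)
k=1+np.argmax(st[1:,4]);P=W[l==k]; print('deck rect',cv2.minAreaRect((P[:,:2]*1e3).astype(np.float32)))
K,T=f['K'],f['T']
def ray(u,v,zz):
    d=T[:3,:3]@np.array([(u/1.5-K[0,2])/K[0,0],-(v/1.5-K[1,2])/K[1,1],-1]);return T[:3,3]+d*(zz-T[2,3])/d[2]
c=[ray(u,v,.004)[:2] for u,v in [(209,263),(330,283),(320,343),(197,321)]]
print('mat',np.round(c,3),np.mean(c,0)); e=c[0]-c[1]; print('mat yaw',np.degrees(np.arctan2(-e[0],e[1])))
where(); x,y=S(-.075,0);print(x,y);go(x,y,.15,YAW+90);print(tool()[:3,:3].round(2))
E
```

```text
deck rect ((601.2333984375, -303.99346923828125), (260.181884765625, 139.91065979003906), 70.1659927368164)
mat [[ 0.547  0.049]
 [ 0.504 -0.185]
 [ 0.39  -0.165]
 [ 0.435  0.069]] [ 0.46907223 -0.05781062]
mat yaw -10.330165292917957
t 0.15 [0.1694 0.653  0.2258] [  5.5  89.9 -99. ] F [ 0.2  1.  -0.2] open 0.0876 scale xy -0.6995 0.7544
0.5397319753612791 -0.2535719405807935
jaw now -104.5 spin 0.050 shift cm (after spin) [ 7.69 62.45 75.43] (before spin) [ 7.69 58.62 78.44] q6 -17
[[-0.    0.97 -0.25]
 [-0.   -0.25 -0.97]
 [-1.    0.    0.  ]]
```

```bash
sed -i 's/YAW=-17.4/YAW=-19.8/' h.py; python3 -c "
from h import *
x,y=S(-.075,0);print(x,y);go(x,y,.2,YAW+90)"
```

```text
0.5407339423284331 -0.2505946559816032
jaw now -104.5 spin 0.092 shift cm (after spin) [ 2.69 65.54 72.44] (before spin) [ 2.69 58.64 78.13] q6 -17
```

move_arm(
  commands=[
    [[0, 0, 0, 0.092], [0, 3.28, 3.62, 0], [0, 3.28, 3.62, 0], [0, 3.28, 3.62, 0], [0, 3.28, 3.62, 0], [0, 3.28, 3.62, 0], [0, 3.28, 3.62, 0], [0, 3.28, 3.62, 0]],
  ],
  jaw=5,
)

```text
clock: 0.95
tool_pos: [0.2999, 0.3351, 0.2265]
orientation: [-177.8, 90.0, 72.4]
force: [0.6, 1.1, 0.7]
opening: 0.05
```

move_arm(
  commands=[
    [[0, 3.28, 3.62, 0], [0, 3.28, 3.62, 0], [0, 3.28, 3.62, 0], [0, 3.28, 3.62, 0], [0, 3.28, 3.62, 0], [0, 3.28, 3.62, 0], [0, 3.28, 3.62, 0], [0, 3.28, 3.62, 0]],
  ],
)

```text
clock: 1.75
tool_pos: [0.4486, -0.0263, 0.2269]
orientation: [137.1, 89.9, 27.3]
force: [1.3, 1.5, 0.3]
opening: 0.0502
```

```bash
python3 -c "
from h import *
where();x,y=S(-.075,0);go(x,y,.2,YAW+90)"
```

```text
t 1.75 [ 0.4486 -0.0263  0.2269] [137.1  89.9  27.3] F [1.3 1.5 0.3] open 0.0502 scale xy -0.2377 0.1798
jaw now -109.8 spin -0.000 shift cm (after spin) [ 2.68 16.27 17.98] (before spin) [ 2.68 16.27 17.98] q6 48
```

move_arm(
  commands=[
    [[0.5, 3.25, 3.6, 0], [0.5, 3.25, 3.6, 0], [0.5, 3.25, 3.6, 0], [0.5, 3.25, 3.6, 0], [0.7, 3.25, 3.6, 0], [0, 0, 0, 0], [0, 0, 0, 0]],
  ],
)

```text
clock: 2.45
tool_pos: [0.5396, -0.2498, 0.1982]
orientation: [-82.1, 89.9, 168.0]
force: [0.1, 0.9, 0.1]
opening: 0.0501
```

```bash
python3 - <<'E'
from h import *
where();K,T=camT('wrist');im,d=snapshot('wrist');np.savez('s1',im=im,d=d,K=K,T=T)
W=cloud(d,K,T);z=W[...,2];save('c',im,1.5)
hsv=cv2.cvtColor(im,cv2.COLOR_RGB2HSV)
m=(d>0)&(z>.06)&(z<.095)&(hsv[...,2]<70)&(np.hypot(W[...,0]-.54,W[...,1]+.25)<.035)
P=W[m];v,u=np.nonzero(m);print(len(P),P.mean(0),P.max(0)[2],u.mean(),v.mean())
if len(P)>20: print(cv2.minAreaRect((P[P[:,2]>.08][:,:2]*1e3).astype(np.float32)))
m=(d>0)&(z>.104)&(z<.118)&(np.hypot(W[...,0]-PAN[0],W[...,1]-PAN[1])<.06)
print('pan',m.sum(),rim(W[m]) if m.sum()>9 else '')
E
```

```text
t 2.45 [ 0.5396 -0.2498  0.1982] [-82.1  89.9 168. ] F [0.1 0.9 0.1] open 0.0501 scale xy -0.0764 0.0004
392 [ 0.54206704 -0.24988968  0.08382872] 0.08737823366668823 253.7908163265306 183.28826530612244
((541.2702026367188, -249.8129119873047), (11.817877769470215, 22.86676788330078), 69.63389587402344)
pan 10548 (array([ 0.6115502 , -0.27464941]), 0.039946139526367185)
```

View pics/c.png

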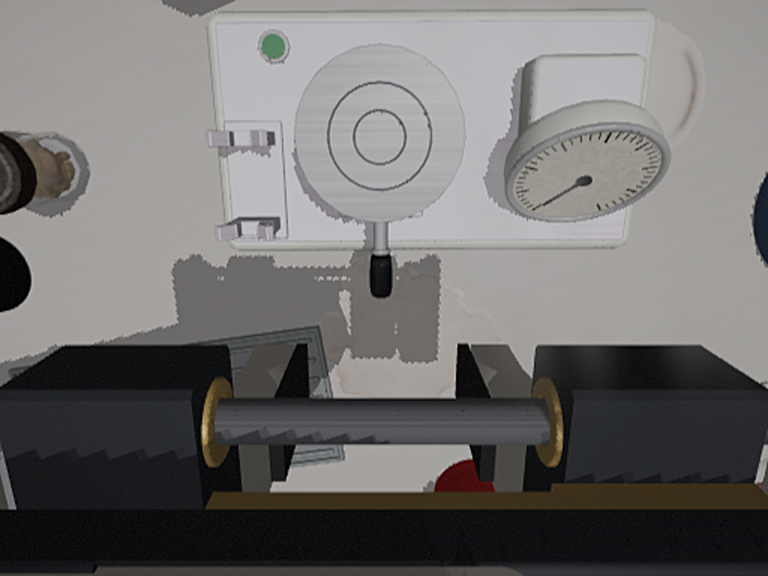

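Wrist view (1.5×): grip at (381,275) in front of the boss and pan at (380,135). The rest lugs are at (240,138) and (250,228), the dial at (585,165). The grip measures at (0.5413, -0.2498) with its top at 0.087. Descending.

move_arm(
  commands=[
    [[4, 0.1, 0, 0], [4, 0, 0, 0], [4, 0.05, 0, 0], [2, 0, 0, 0], [0, 0, 0, 0], [0, 0, 0, 0]],
  ],
)

```text
clock: 3.1
tool_pos: [0.5422, -0.2484, 0.0608]
orientation: [83.3, 89.9, -26.5]
force: [0.3, 0.4, 0.5]
opening: 0.0496
```

move_arm(
  commands=[
    [[0, 0, 0, 0], [0, 0, 0, 0], [0, 0, 0, 0], [0, 0, 0, 0], [0, 0, 0, 0]],
  ],
  jaw=0,
)

```text
clock: 3.6
tool_pos: [0.5417, -0.2493, 0.0599]
orientation: [104.8, 90.0, -5.0]
force: [0.2, 0.7, -0.5]
opening: 0.0159
```

move_arm(
  commands=[
    [[0, 0, 0, 0], [0, 0, 0, 0], [0, 0, 0, 0]],
  ],
)

```text
clock: 3.9
tool_pos: [0.5416, -0.2494, 0.0597]
orientation: [43.4, 90.0, -66.4]
force: [-1.3, -0.5, 2.1]
opening: 0.0115
```

move_arm(
  commands=[
    [[0, -0.5, 0, 0], [0, -1, 0, 0], [0, -1, 0, 0], [0, -1, 0, 0], [0, -1, 0, 0]],
  ],
)

```text
clock: 4.4
tool_pos: [0.4982, -0.2335, 0.0596]
orientation: [-157.2, 90.0, 93.0]
force: [0.4, -1.0, 1.8]
opening: 0.012
```

move_arm(
  commands=[
    [[0, -1, 0, 0], [0, -1, 0, 0], [0, -1, 0, 0], [0, -1, 0, 0], [0, 0, 0, 0], [0, 0, 0, 0], [-1.5, 0, 0, 0], [-1.5, 0, 0, 0]],
  ],
)

```text
clock: 5.2
tool_pos: [0.4618, -0.2205, 0.0895]
orientation: [-69.7, 89.9, -179.6]
force: [0.4, 0.6, -1.0]
opening: 0.0119
```

```bash
python3 - <<'E'
from h import *
where();K,T=camT('wrist');im,d=snapshot('wrist');np.savez('s2',im=im,d=d,K=K,T=T)
save('d',im,1.5)
x,y=S(-.075,.075); go(x,y,.09,YAW+90)
E
```

```text
t 5.20 [ 0.4618 -0.2205  0.0895] [ -69.7   89.9 -179.6] F [ 0.4  0.6 -1. ] open 0.0119 scale xy -0.1595 0.0016
jaw now -109.8 spin 0.000 shift cm (after spin) [ 0.24  8.28 -7.32] (before spin) [ 0.24  8.29 -7.32] q6 74
```

View pics/d.png

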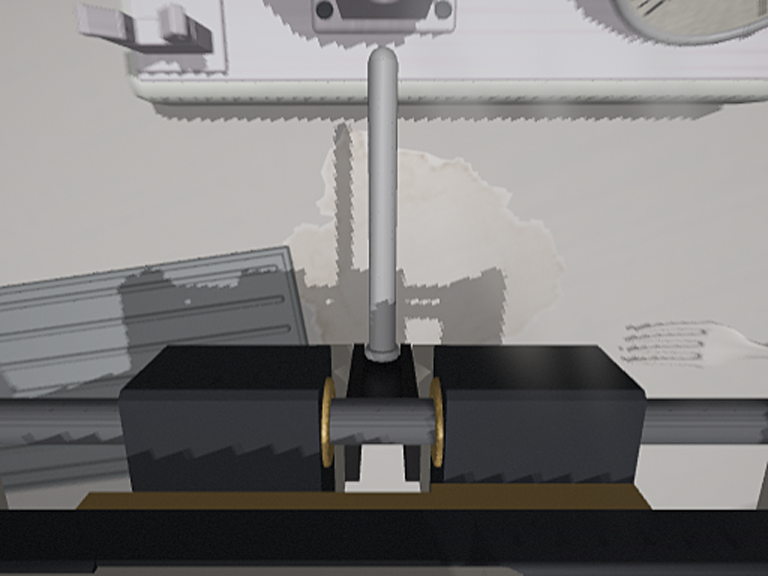

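Pin is free and straight in the jaws (shank tip at (382,55), grip at (382,390)). One rest lug is at (145,30). Measuring the rest more exactly with the depth already taken.

```bash
python3 - <<'E'
from h import *
f=np.load('s1.npz');W=cloud(f['d'],f['K'],f['T']);z=W[...,2];g=f['d']>0
def loc(P):
    a=np.radians(YAW);d=P[...,:2]-PAN;return np.stack([np.cos(a)*d[...,0]+np.sin(a)*d[...,1],-np.sin(a)*d[...,0]+np.cos(a)*d[...,1],P[...,2]],-1)
L=loc(W)
m=(g&(z>.034)&(z<.047)&(abs(L[...,0])<.1)&(L[...,1]>-.19)&(L[...,1]<.13)).astype(np.uint8)
print(cv2.minAreaRect((W[m>0][:,:2]*1e3).astype(np.float32)))
# front edge line: per y-bin min x of deck pts
P=L[m>0]
b=[(y,P[abs(P[:,1]-y)<.003][:,0].min()) for y in np.arange(-.14,.09,.01) if (abs(P[:,1]-y)<.003).sum()>5]
b=np.array(b);print('front edge slope deg',np.degrees(np.polyfit(b[:,0],b[:,1],1)[0]),b[:,1].mean())
m=g&(z>.07)&(z<.09)&(L[...,0]>-.07)&(L[...,0]<.02)&(L[...,1]>.05)&(L[...,1]<.1)
for lo,hi in [(-.07,-.03),(-.02,.02)]:
    Q=L[m&(L[...,0]>lo)&(L[...,0]<hi)];print(len(Q),Q.mean(0),Q.min(0),Q.max(0));print(np.histogram(Q[:,1],np.arange(.055,.097,.002))[0])
s=f['im'][70:175,120:205];save('e',s,6)
E
```

```text
((601.6100463867188, -302.982177734375), (257.41571044921875, 138.09559631347656), 70.3337173461914)
front edge slope deg 1.8489645720922523 -0.06313044737488027
276 [-0.04987783  0.07702621  0.07729524] [-0.05435758  0.05998624  0.07024832] [-0.04609745  0.09238555  0.08195925]
[ 0  0 12 29 25 18 18 14  1  0  0  0  0 32 33 33 32 19 10  0]
285 [-0.00041086  0.07709535  0.07765787] [-0.00394655  0.0601617   0.07002005] [0.00368014 0.09217525 0.08233445]
[ 0  0 11 34 22 19 17 17  0  0  0  0  0 33 35 32 35 21  9  0]
```

View pics/e.png

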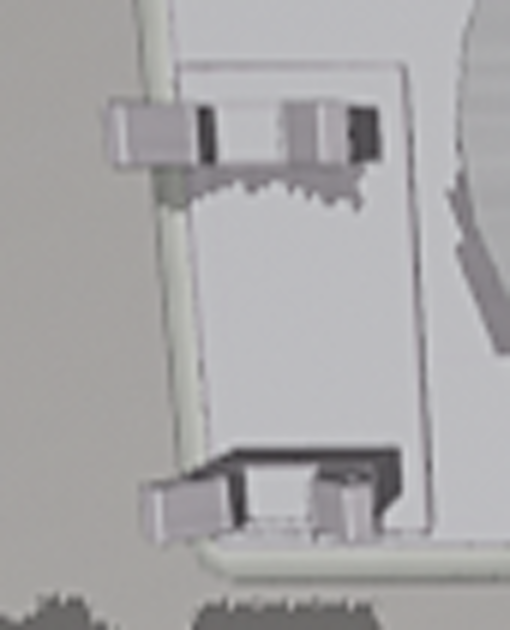

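move_arm(
  commands=[
    [[0, 0, -2.5, 0], [0, 0, -2.5, 0], [0, 0, -2.43, 0], [0, 2, 0, 0], [0, 2, 0, 0], [0, 2, 0, 0], [0, 1.5, 0, 0], [0, 0.99, 0, 0]],
  ],
)

```text
clock: 6.05
tool_pos: [0.5679, -0.1797, 0.089]
orientation: [-26.8, 90.0, -136.6]
force: [0.0, 0.6, -0.1]
opening: 0.0117
```

move_arm(
  commands=[
    [[0, 0, 0, 0], [0, 0, 0, 0], [0, 0, 0, 0]],
  ],
)

```text
clock: 6.35
tool_pos: [0.566, -0.1791, 0.0895]
orientation: [-87.5, 90.0, 162.7]
force: [0.1, 0.2, -0.6]
opening: 0.0122
```

```bash
python3 - <<'E'
from h import *
where();x,y=S(-.0746,.0759); go(x,y,.0552,YAW+90)
E
```

```text
t 6.35 [ 0.566  -0.1791  0.0895] [-87.5  90.  162.7] F [ 0.1  0.2 -0.6] open 0.0122 scale xy -0.0755 0.0758
jaw now -109.8 spin -0.000 shift cm (after spin) [ 3.43  0.09 -0.01] (before spin) [ 3.43  0.09 -0.01] q6 69
```

move_arm(
  commands=[
    [[1, 0.1, 0, 0], [1, 0, 0, 0], [0.6, 0, 0, 0], [0.4, 0, 0, 0], [0.3, 0, 0, 0], [0, 0, 0, 0]],
  ],
)

```text
clock: 6.95
tool_pos: [0.5674, -0.1796, 0.056]
orientation: [-69.1, 90.0, -178.9]
force: [0.7, 0.0, -0.3]
opening: 0.0116
```

move_arm(
  commands=[
    [[0.1, 0, 0, 0], [0, 0, 0, 0], [0, 0, 0, 0]],
  ],
)

```text
clock: 7.25
tool_pos: [0.5678, -0.1796, 0.0558]
orientation: [105.7, 90.0, -4.1]
force: [0.5, 0.0, 0.4]
opening: 0.0115
```

move_arm(
  commands=[
    [[0, 0, 0, 0], [0, 0, 0, 0], [0, 0, 0, 0], [0, 0, 0, 0], [0, 0, 0, 0], [-2, 0, 0, 0], [-4, 0, 0, 0], [-4, 0, 0, 0]],
  ],
  jaw=3.5,
)

```text
clock: 8.05
tool_pos: [0.567, -0.1796, 0.1561]
orientation: [-67.5, 89.9, -177.4]
force: [0.9, 0.6, 1.0]
opening: 0.0353
```

```bash
python3 - <<'E'
from h import *
where();K,T=camT('wrist');im,d=snapshot('wrist')
save('f',im,1.5)
# cup approach: jaw across mat? choose jaw axis = scale y (heading YAW+90)
go(.4865,.0095,.20,YAW+90)
E
```

```text
t 8.05 [ 0.567  -0.1796  0.1561] [ -67.5   89.9 -177.4] F [0.9 0.6 1. ] open 0.0353 scale xy -0.0743 0.0756
jaw now -109.7 spin 0.001 shift cm (after spin) [ -3.7  -14.34 -15.02] (before spin) [ -3.7  -14.32 -15.04] q6 69
```

View pics/f.png

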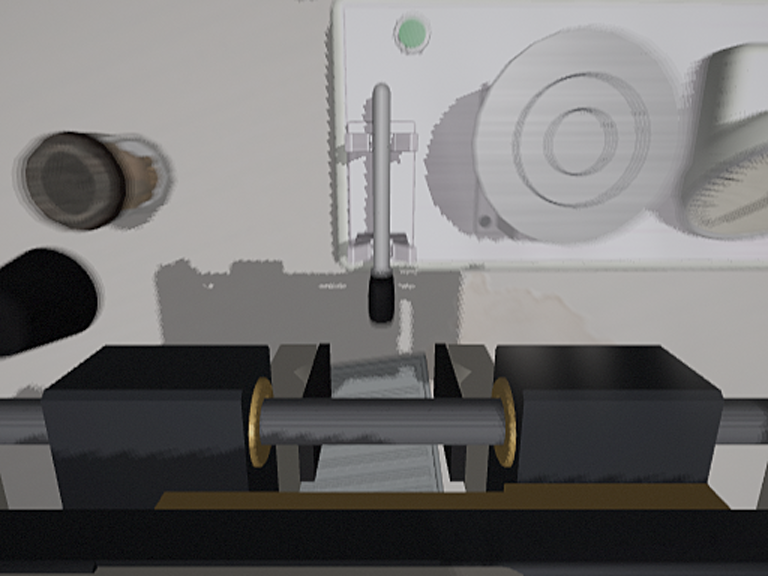

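The pin lies in both notches (shank (382,90)–(382,270), grip (382,300)). Now to the cup: the jaw stays along the scale's y, opened fully.

move_arm(
  commands=[
    [[-3.7, 0, 0, 0], [0, -2.87, -3, 0], [0, -2.87, -3, 0], [0, -2.87, -3, 0], [0, -2.87, -3, 0], [0, -2.87, -3, 0], [0, 0, 0, 0], [0, 0, 0, 0]],
  ],
  jaw=8.7,
)

```text
clock: 8.9
tool_pos: [0.4834, 0.0111, 0.1929]
orientation: [127.0, 89.9, 17.4]
force: [1.1, -0.7, -0.1]
opening: 0.0861
```

```bash
python3 - <<'E'
from h import *
where();K,T=camT('wrist');im,d=snapshot('wrist');W=cloud(d,K,T)
m=(d>0)&(W[...,2]>.076)&(W[...,2]<.095)&(np.hypot(W[...,0]-.4865,W[...,1]-.0095)<.05)
print(m.sum(),np.median(W[m][:,2]),rim(W[m]));c=rim(W[m])[0]
go(c[0],c[1],.049,YAW+90)
E
```

```text
t 8.90 [0.4834 0.0111 0.1929] [127.   89.9  17.4] F [ 1.1 -0.7 -0.1] open 0.0861 scale xy -0.2176 0.2268
3990 0.07914858730703003 (array([0.48727666, 0.01073581]), 0.029943130493164063)
jaw now -109.7 spin 0.001 shift cm (after spin) [14.37  0.32 -0.15] (before spin) [14.37  0.32 -0.15] q6 46
```

move_arm(
  commands=[
    [[4, 0.32, -0.15, 0], [4, 0, 0, 0], [4, 0, 0, 0], [2.4, 0, 0, 0], [0, 0, 0, 0], [0, 0, 0, 0]],
  ],
)

```text
clock: 9.55
tool_pos: [0.4875, 0.0096, 0.0487]
orientation: [-26.8, 89.9, -136.7]
force: [-0.1, 1.1, -0.1]
opening: 0.0869
```

move_arm(
  commands=[
    [[0, 0, 0, 0], [0, 0, 0, 0], [0, 0, 0, 0], [0, 0, 0, 0], [0, 0, 0, 0], [0, 0, 0, 0]],
  ],
  jaw=0,
)

```text
clock: 10.15
tool_pos: [0.4874, 0.0107, 0.0491]
orientation: [119.1, 89.9, 9.3]
force: [-0.5, 0.9, 6.1]
opening: 0.0598
```

```bash
python3 -c "
from h import *
where();x,y=S(-.125,0);go(x,y,.054,YAW+90)"
```

```text
t 10.15 [0.4874 0.0107 0.0491] [119.1  89.9   9.3] F [-0.5  0.9  6.1] open 0.0598 scale xy -0.2137 0.2277
jaw now -109.8 spin 0.000 shift cm (after spin) [-0.49  8.87 22.77] (before spin) [-0.49  8.86 22.78] q6 46
```

move_arm(
  commands=[
    [[-3, 0, 0, 0], [-4, 0, 0, 0], [0, 0, 0, 0], [0, 0, 0, 0]],
  ],
)

```text
clock: 10.55
tool_pos: [0.4871, 0.0108, 0.119]
orientation: [147.5, 89.9, 37.7]
force: [-0.5, 0.1, -3.5]
opening: 0.0593
```

move_arm(
  commands=[
    [[0, 0, 3.8, 0], [0, 1, 3.8, 0], [0, 1, 3.8, 0], [0, 2, 3.8, 0], [0, 2, 3.8, 0], [0, 2.87, 3.8, 0], [0, 0, 0, 0], [0, 0, 0, 0]],
  ],
)

```text
clock: 11.35
tool_pos: [0.4917, -0.235, 0.1163]
orientation: [-83.6, 89.8, 166.4]
force: [0.3, 0.1, -0.8]
opening: 0.0595
```

move_arm(
  commands=[
    [[3, 0, 0, 0], [3, 0, 0, 0], [0.5, 0, 0, 0], [0, 0, 0, 0], [0, 0, 0, 0]],
  ],
)

```text
clock: 11.85
tool_pos: [0.4939, -0.2337, 0.0545]
orientation: [85.8, 89.9, -24.0]
force: [0.3, -1.1, -1.2]
opening: 0.0599
```

```bash
python3 -c "
from h import *
where()"
```

```text
t 11.85 [ 0.4939 -0.2337  0.0545] [ 85.8  89.9 -24. ] F [ 0.3 -1.1 -1.2] open 0.0599 scale xy -0.1248 0.0
```

move_arm(
  commands=[
    [[0, 1, 0, 0], [0, 1, 0, 0], [0, 0.5, 0, 0], [0, 0.5, 0, 0], [0, 0, 0, 0]],
  ],
)

```text
clock: 12.35
tool_pos: [0.5167, -0.2433, 0.0524]
orientation: [-85.2, 89.4, 164.9]
force: [-11.9, 6.5, 5.4]
opening: 0.0595
```

move_arm(
  commands=[
    [[0, 0.5, 0, 0], [0, 0.5, 0, 0], [0, 0, 0, 0]],
  ],
)

```text
clock: 12.65
tool_pos: [0.5188, -0.245, 0.0509]
orientation: [-85.1, 88.7, 164.9]
force: [-28.2, 15.0, 17.1]
opening: 0.0597
```

```bash
python3 - <<'E'
from h import *
where();im,d=snapshot('wrist');im2,d2=snapshot('scene')
save('g',np.hstack([im[180:,100:420],cv2.resize(im2[140:240,200:360],(326,204))]),1.2)
E
```

```text
t 12.65 [ 0.5188 -0.245   0.0509] [-85.1  88.7 164.9] F [-28.2  15.   17.1] open 0.0597 scale xy -0.0975 -0.0022
```

View pics/g.png

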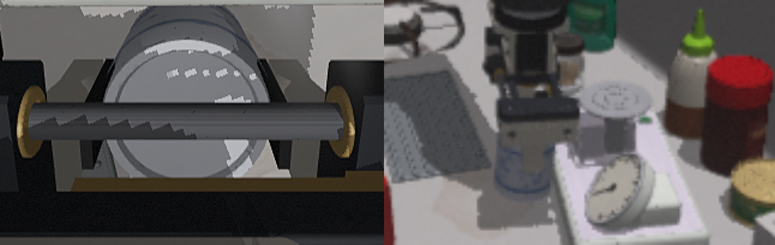

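The push reads 32 N and the cup is still upright in the jaws (wrist crop: foot centred at (190,110)). The full grip is too stiff to pivot, so I'll try commanding an opening just under the cup's diameter.

move_arm(
  commands=[
    [[0, 0, 0, 0], [0, 0, 0, 0], [0, 0, 0, 0]],
  ],
  jaw=5.9,
)

```text
clock: 13.05
tool_pos: [0.5188, -0.245, 0.0509]
orientation: [-85.2, 88.7, 164.8]
force: [-28.5, 15.0, 15.3]
opening: 0.0594
```

move_arm(
  commands=[
    [[0, 0, 0, 0], [0, 0, 0, 0], [0, 0, 0, 0]],
  ],
  jaw=5.96,
)

```text
clock: 13.35
tool_pos: [0.5188, -0.2451, 0.0509]
orientation: [-85.1, 88.7, 164.9]
force: [-28.5, 15.0, 15.9]
opening: 0.0596
```

move_arm(
  commands=[
    [[0, 0, 0, 0], [0, 0, 0, 0], [0, 0, 0, 0]],
  ],
  jaw=6.0,
)

```text
clock: 13.65
tool_pos: [0.5258, -0.2468, 0.0526]
orientation: [-84.0, 89.5, 166.1]
force: [-6.7, 2.4, 3.7]
opening: 0.0603
```

```bash
python3 - <<'E'
from h import *
where();K,T=camT('wrist');im,d=snapshot('wrist');im2,d2=snapshot('scene')
save('h',np.hstack([im[150:,100:420],cv2.resize(im2[140:240,200:360],(374,234))]),1.1)
W=cloud(d,K,T)
E
```

```text
t 13.65 [ 0.5258 -0.2468  0.0526] [-84.   89.5 166.1] F [-6.7  2.4  3.7] open 0.0603 scale xy -0.0903 -0.0015
```

View pics/h.png

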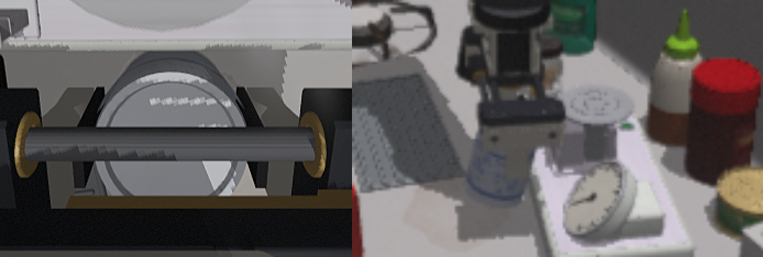

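9 pictures viewed. From here I'll get the cup's tilt numerically from the depth.

```bash
cat >> h.py <<'E'
def cupfit(dbg=True):
    """plane-ish fit of surface between the jaws, in scale axes relative to TCP"""
    where();K,T=camT('wrist');im,d=snapshot('wrist');W=cloud(d,K,T)
    P=((W-T[:3,3])@T[:3,:3])  # tool coords: x down, y fwd(scale +x), z (scale -y)
    m=(d>0)&(abs(P[...,2])<.022)&(P[...,0]>-.075)&(P[...,0]<.06)&(abs(P[...,1])<.11)
    Q=P[m]; 
    # profile along y for central strip: height (up) vs fwd
    for y in np.arange(-.1,.1,.006):
        s=Q[(abs(Q[:,1]-y)<.003)]
        if len(s)>4: print('y%+.3f up med %.3f min %.3f max %.3f n%d'%(y,-np.median(s[:,0]),-s[:,0].max(),-s[:,0].min(),len(s)))
    return P,d,im
E
python3 -c "
from h import *
cupfit()"
```

```text
t 13.75 [ 0.5289 -0.2477  0.0535] [-78.2  89.8 171.9] F [-4.5 -0.7  2.1] open 0.0602 scale xy -0.0871 -0.0013
```

```bash
sed -i "s/P=((W-T\[:3,3\])@T\[:3,:3\])/G=tool();P=((W-G[:3,3])@G[:3,:3])/" h.py
python3 -c "
from h import *
cupfit()"
```

```text
t 13.80 [ 0.5295 -0.2478  0.0536] [-76.2  89.9 174. ] F [-3.3  0.9  1.4] open 0.0602 scale xy -0.0865 -0.0012
y-0.022 up med 0.036 min 0.034 max 0.038 n505
y-0.016 up med 0.035 min 0.032 max 0.040 n1609
y-0.010 up med 0.033 min 0.031 max 0.035 n1226
y-0.004 up med -0.054 min -0.055 max -0.053 n9
y+0.002 up med -0.053 min -0.056 max 0.029 n341
y+0.008 up med 0.028 min -0.055 max 0.031 n1585
y+0.014 up med 0.026 min -0.033 max 0.031 n1761
y+0.020 up med 0.024 min -0.018 max 0.030 n2229
y+0.026 up med -0.013 min -0.016 max 0.028 n1112
y+0.032 up med -0.014 min -0.015 max -0.013 n34
y+0.044 up med 0.056 min 0.054 max 0.057 n168
y+0.050 up med 0.056 min 0.054 max 0.058 n2085
y+0.056 up med 0.056 min 0.054 max 0.058 n2804
y+0.062 up med 0.056 min 0.054 max 0.058 n2964
y+0.068 up med 0.056 min 0.054 max 0.058 n3079
y+0.074 up med 0.056 min 0.054 max 0.058 n3342
y+0.080 up med 0.056 min 0.053 max 0.058 n3444
y+0.086 up med 0.056 min 0.054 max 0.058 n3667
y+0.092 up med 0.056 min 0.054 max 0.058 n3864
y+0.098 up med 0.056 min 0.054 max 0.058 n2156
```

Foot face tilted about 16° already, with force falling, so the light grip pivots as wanted. Continuing the push.

move_arm(
  commands=[
    [[0, 0.4, 0, 0], [0, 0.3, 0, 0], [0, 0.3, 0, 0], [0, 0, 0, 0], [0, 0, 0, 0], [0, 0, 0, 0]],
  ],
)

```text
clock: 14.45
tool_pos: [0.5402, -0.251, 0.0536]
orientation: [119.3, 90.0, 9.5]
force: [0.3, -0.3, 0.1]
opening: 0.06
```

```bash
python3 -c "
from h import *
cupfit()" | grep -v 'y+0.0[5-9]'
```

```text
t 14.45 [ 0.5402 -0.251   0.0536] [119.3  90.    9.5] F [ 0.3 -0.3  0.1] open 0.0600 scale xy -0.0753 -0.0006
y-0.034 up med 0.020 min 0.019 max 0.022 n293
y-0.028 up med 0.021 min 0.019 max 0.022 n1002
y-0.022 up med 0.021 min 0.019 max 0.025 n997
y-0.016 up med 0.021 min -0.052 max 0.026 n758
y-0.010 up med -0.023 min -0.055 max 0.025 n1227
y-0.004 up med -0.014 min -0.053 max 0.012 n1910
y+0.008 up med -0.016 min -0.018 max -0.014 n169
y+0.014 up med -0.015 min -0.015 max -0.013 n18
y+0.038 up med 0.056 min 0.054 max 0.058 n1432
y+0.044 up med 0.056 min 0.054 max 0.058 n2514
```

The cup has slipped out of the light grip. It stands mouth down on the worktop against the base (level top, no force). I'll open, rise, find it, then regrip fully but higher, with its rim just below deck level. That doubles the lever on the edge.

move_arm(
  commands=[
    [[0, 0, 0, 0], [0, 0, 0, 0], [0, -1.5, 0, 0], [-4, -1.5, 0, 0], [-4, 0, 0, 0], [-4, 0, 0, 0], [0, 0, 0, 0], [0, 0, 0, 0]],
  ],
  jaw=7.5,
)

```text
clock: 15.3
tool_pos: [0.5125, -0.2408, 0.1749]
orientation: [107.5, 89.8, -2.3]
force: [0.5, -0.0, -1.2]
opening: 0.0748
```

```bash
cat >> h.py <<'E'
def findcup(lo=.07,hi=.09,c=None,r=.06,jaw=None):
    where();K,T=camT('wrist');im,d=snapshot('wrist');W=cloud(d,K,T);c=S(-.1,0) if c is None else c
    m=((d>0)&(W[...,2]>lo)&(W[...,2]<hi)&(np.hypot(W[...,0]-c[0],W[...,1]-c[1])<r)).astype(np.uint8)
    n,l,st,_=cv2.connectedComponentsWithStats(m);Q=W[l==1+np.argmax(st[1:,4])]
    cc,rr=rim(Q);A=np.c_[Q[:,:2]-cc,np.ones(len(Q))];s=np.linalg.lstsq(A,Q[:,2],rcond=None)[0]
    a=np.radians(YAW);e=cc-PAN;print('cup',cc,rr,'z',s[2],'slope',s[:2].round(3),'n',len(Q),'scale',np.cos(a)*e[0]+np.sin(a)*e[1],-np.sin(a)*e[0]+np.cos(a)*e[1]);return cc
E
python3 -c "
from h import *
c=findcup();go(c[0],c[1],.044,YAW+90)"
```

```text
t 15.30 [ 0.5125 -0.2408  0.1749] [107.5  89.8  -2.3] F [ 0.5 -0.  -1.2] open 0.0748 scale xy -0.1049 -0.0004
cup [ 0.50609868 -0.23930396] 0.030008135986328125 z 0.07491284609507538 slope [-0.003  0.   ] n 4284 scale -0.11141223925103072 -0.001109072824444883
jaw now -109.8 spin -0.000 shift cm (after spin) [12.95 -0.58  0.06] (before spin) [12.95 -0.58  0.07] q6 76
```

move_arm(
  commands=[
    [[4, -0.6, 0.06, 0], [4, 0, 0, 0], [4, 0, 0, 0], [0.9, 0, 0, 0], [0, 0, 0, 0], [0, 0, 0, 0]],
  ],
)

```text
clock: 15.95
tool_pos: [0.507, -0.2396, 0.0455]
orientation: [72.9, 90.0, -36.8]
force: [0.1, -0.5, 0.5]
opening: 0.075
```

move_arm(
  commands=[
    [[0, 0, 0, 0], [0, 0, 0, 0], [0, 0, 0, 0], [0, 0, 0, 0], [0, 0, 0, 0], [0, 0, 0, 0]],
  ],
  jaw=0,
)

```text
clock: 16.55
tool_pos: [0.5071, -0.2396, 0.0459]
orientation: [96.5, 89.9, -13.3]
force: [-0.6, 0.4, 7.4]
opening: 0.0596
```

move_arm(
  commands=[
    [[-1.4, -0.5, 0, 0], [-1.4, 0, 0, 0], [0, 0, 0, 0], [0, 0, 0, 0]],
  ],
)

```text
clock: 16.95
tool_pos: [0.5013, -0.2375, 0.073]
orientation: [121.8, 90.0, 12.0]
force: [-0.7, -0.3, -2.1]
opening: 0.0592
```

```bash
python3 -c "
from h import *
where()"
```

```text
t 16.95 [ 0.5013 -0.2375  0.073 ] [121.8  90.   12. ] F [-0.7 -0.3 -2.1] open 0.0592 scale xy -0.1166 -0.0011
```

move_arm(
  commands=[
    [[0, 1, 0, 0], [0, 0.5, 0, 0], [0, 0.4, 0, 0], [0, 0.4, 0, 0], [0, 0.4, 0, 0], [0, 0, 0, 0], [0, 0, 0, 0]],
  ],
)

```text
clock: 17.65
tool_pos: [0.5225, -0.2461, 0.0706]
orientation: [-83.5, 89.5, 166.6]
force: [-9.5, 4.3, 1.7]
opening: 0.0597
```

```bash
python3 -c "
from h import *
cupfit()" | grep -v 'y+0.0[5-9]'
```

```text
t 17.65 [ 0.5225 -0.2461  0.0706] [-83.5  89.5 166.6] F [-9.5  4.3  1.7] open 0.0597 scale xy -0.0937 -0.0019
y-0.022 up med 0.031 min 0.029 max 0.035 n980
y-0.016 up med 0.030 min 0.028 max 0.035 n1444
y-0.010 up med 0.030 min 0.028 max 0.034 n780
y+0.002 up med 0.027 min 0.026 max 0.028 n160
y+0.008 up med 0.027 min 0.025 max 0.029 n1406
y+0.014 up med 0.026 min -0.049 max 0.030 n1447
y+0.020 up med 0.025 min -0.050 max 0.030 n1858
y+0.026 up med 0.013 min -0.040 max 0.030 n2796
y+0.032 up med -0.030 min -0.033 max 0.029 n1021
y+0.038 up med -0.030 min -0.033 max -0.028 n808
y+0.044 up med -0.030 min -0.032 max -0.028 n158
```

Rotating in the full grip at only 10 N (about 8°). Continuing.

move_arm(
  commands=[
    [[0, 0.4, 0, 0], [0, 0.4, 0, 0], [0, 0.4, 0, 0], [0, 0.4, 0, 0], [0, 0, 0, 0], [0, 0, 0, 0]],
  ],
)

```text
clock: 18.3
tool_pos: [0.539, -0.2521, 0.0727]
orientation: [-77.8, 89.6, 172.4]
force: [-10.9, 4.3, 14.9]
opening: 0.0593
```

```bash
python3 -c "
from h import *
cupfit()" | grep -v 'y+0.0[5-9]'
```

```text
t 18.30 [ 0.539  -0.2521  0.0727] [-77.8  89.6 172.4] F [-10.9   4.3  14.9] open 0.0593 scale xy -0.0761 -0.002
y-0.022 up med 0.031 min 0.029 max 0.033 n30
y-0.016 up med 0.039 min 0.035 max 0.043 n1152
y-0.010 up med 0.036 min 0.032 max 0.043 n1972
y-0.004 up med 0.035 min 0.034 max 0.039 n99
y+0.002 up med 0.027 min 0.025 max 0.028 n222
y+0.008 up med 0.025 min -0.035 max 0.029 n1657
y+0.014 up med 0.022 min -0.035 max 0.026 n1730
y+0.020 up med 0.019 min -0.033 max 0.025 n1557
y+0.026 up med 0.017 min 0.003 max 0.022 n1107
y+0.032 up med 0.017 min 0.014 max 0.019 n109
y+0.038 up med 0.037 min 0.035 max 0.039 n933
y+0.044 up med 0.037 min 0.035 max 0.039 n1815
```

move_arm(
  commands=[
    [[0.4, 0.1, 0, 0], [0.4, 0, 0, 0], [0.4, 0.1, 0, 0], [0.4, 0, 0, 0], [0, 0, 0, 0], [0, 0, 0, 0]],
  ],
)

```text
clock: 18.95
tool_pos: [0.5424, -0.2536, 0.0584]
orientation: [-54.1, 89.8, -163.9]
force: [-10.8, 2.7, 22.6]
opening: 0.0593
```

```bash
python3 -c "
from h import *
cupfit()" | grep -v 'y+0.0[5-9]'
```

```text
t 18.95 [ 0.5424 -0.2536  0.0584] [ -54.1   89.8 -163.9] F [-10.8   2.7  22.6] open 0.0593 scale xy -0.0724 -0.0023
y-0.028 up med 0.025 min 0.023 max 0.029 n14
y-0.022 up med 0.033 min 0.027 max 0.038 n45
y-0.016 up med 0.039 min 0.034 max 0.046 n72
y-0.010 up med 0.045 min 0.038 max 0.050 n1820
y-0.004 up med 0.040 min 0.037 max 0.047 n1412
y+0.002 up med 0.028 min 0.026 max 0.028 n52
y+0.008 up med 0.026 min 0.020 max 0.030 n1928
y+0.014 up med 0.019 min 0.015 max 0.025 n1795
y+0.020 up med 0.016 min 0.012 max 0.020 n694
y+0.032 up med 0.051 min 0.049 max 0.053 n421
y+0.038 up med 0.051 min 0.049 max 0.053 n1938
y+0.044 up med 0.051 min 0.049 max 0.053 n2341
```

Tilt about 45–50°. Backing off, then turning the cup's axis along the ribs and pressing it down into a groove.

move_arm(
  commands=[
    [[-1, -1.5, 0, 0], [-3, -2.5, 0, 0], [-4, -3, 0, 0], [0, -3, 0, 0.15], [0, -3, 0, 0.15], [0, 0, 0, 0.15], [0, 0, 0, 0.15], [0, 0, 0, 0.15]],
  ],
)

```text
clock: 19.8
tool_pos: [0.4236, -0.2048, 0.1366]
orientation: [149.1, 90.0, -4.1]
force: [0.1, 0.0, -2.4]
opening: 0.0594
```

move_arm(
  commands=[
    [[0, 0, 0, 0.15], [0, 0, 0, 0.15], [0, 0, 0, 0.15], [0, 0, 0, 0.15], [0, 0, 0, 0.06], [0, 0, 0, 0]],
  ],
)

```text
clock: 20.4
tool_pos: [0.4235, -0.2049, 0.1362]
orientation: [8.9, 90.0, 178.2]
force: [-0.2, -0.4, -1.5]
opening: 0.0591
```

```bash
python3 -c "
from h import *
where();go(.4655,-.0777,.08,-10.3)"
```

```text
t 20.40 [ 0.4235 -0.2049  0.1362] [  8.9  90.  178.2] F [-0.2 -0.4 -1.5] open 0.0591 scale xy -0.2008 0.0033
jaw now 169.4 spin -0.006 shift cm (after spin) [  5.62 -13.26  -1.86] (before spin) [  5.62 -13.27  -1.78] q6 -9
```

move_arm(
  commands=[
    [[0, -4.4, -0.6, 0], [0, -4.4, -0.6, 0], [0, -4.45, -0.6, 0], [3, 0, 0, 0], [2.6, 0, 0, 0], [0, 0, 0, 0]],
  ],
)

```text
clock: 21.0
tool_pos: [0.463, -0.0778, 0.0776]
orientation: [18.9, 89.6, -171.6]
force: [-0.3, -0.8, -1.6]
opening: 0.059
```

move_arm(
  commands=[
    [[1, 0, 0, 0], [1, 0, 0, 0], [0.7, 0, 0, 0], [0.5, 0, 0, 0], [0.5, 0, 0, 0], [0.5, 0, 0, 0], [0, 0, 0, 0]],
  ],
)

```text
clock: 21.7
tool_pos: [0.4665, -0.08, 0.0415]
orientation: [131.8, 89.8, -58.7]
force: [-6.9, -13.6, 33.7]
opening: 0.0595
```

```bash
python3 -c "
from h import *
cupfit()"
```

```text
t 21.70 [ 0.4665 -0.08    0.0415] [131.8  89.8 -58.7] F [ -6.9 -13.6  33.7] open 0.0595 scale xy -0.2027 0.1353
y-0.022 up med 0.035 min 0.030 max 0.037 n14
y-0.016 up med 0.041 min 0.035 max 0.044 n55
y-0.010 up med 0.047 min 0.041 max 0.053 n149
y-0.004 up med 0.049 min 0.042 max 0.056 n2834
y+0.002 up med 0.045 min 0.043 max 0.051 n513
y+0.008 up med 0.032 min -0.042 max 0.035 n1204
y+0.014 up med 0.026 min -0.042 max 0.032 n2432
y+0.020 up med 0.019 min -0.042 max 0.026 n2518
y+0.026 up med 0.014 min -0.042 max 0.023 n2021
y+0.032 up med -0.040 min -0.042 max 0.016 n964
y+0.038 up med -0.040 min -0.042 max -0.036 n747
y+0.044 up med -0.040 min -0.042 max -0.035 n757
y+0.050 up med -0.040 min -0.043 max -0.036 n773
y+0.056 up med -0.040 min -0.043 max -0.035 n830
y+0.062 up med -0.040 min -0.042 max -0.036 n823
y+0.068 up med -0.040 min -0.043 max -0.036 n811
y+0.074 up med -0.040 min -0.042 max -0.035 n938
y+0.080 up med -0.040 min -0.042 max -0.036 n869
y+0.086 up med -0.040 min -0.042 max -0.036 n891
y+0.092 up med -0.040 min -0.043 max -0.035 n1016
y+0.098 up med -0.042 min -0.044 max -0.036 n859
```

Pressing straight down lets ground friction oppose the turn, and the cup slid about 8 mm in the pads (tilt 49°). Dragging towards the foot side makes friction help.

move_arm(
  commands=[
    [[-0.5, 0.5, 0, 0], [0, 1, 0, 0], [0.4, 1, 0, 0], [0.4, 1, 0, 0], [0.4, 1, 0, 0], [0, 0, 0, 0]],
  ],
)

```text
clock: 22.35
tool_pos: [0.4567, -0.1234, 0.031]
orientation: [39.3, 89.9, -151.3]
force: [-0.9, -2.4, 2.9]
opening: 0.0592
```

```bash
python3 -c "
from h import *
cupfit()" | grep -v 'y+0.0[4-9]'
```

```text
t 22.35 [ 0.4567 -0.1234  0.031 ] [  39.3   89.9 -151.3] F [-0.9 -2.4  2.9] open 0.0592 scale xy -0.1972 0.0912
y-0.016 up med 0.042 min 0.039 max 0.045 n56
y-0.010 up med 0.047 min 0.041 max 0.052 n507
y-0.004 up med 0.050 min 0.040 max 0.054 n1605
y+0.002 up med 0.052 min 0.042 max 0.055 n1117
y+0.008 up med 0.035 min 0.030 max 0.055 n1023
y+0.014 up med 0.024 min -0.031 max 0.041 n3350
y+0.020 up med 0.007 min -0.031 max 0.019 n2677
y+0.026 up med -0.028 min -0.031 max 0.010 n1253
y+0.032 up med -0.030 min -0.032 max -0.025 n802
y+0.038 up med -0.030 min -0.032 max -0.025 n824
```

move_arm(
  commands=[
    [[0.3, 1, 0, 0], [0.3, 1, 0, 0], [0.3, 0.8, 0, 0], [0.3, 0.5, 0, 0], [0, 0, 0, 0], [0, 0, 0, 0]],
  ],
)

```text
clock: 23.0
tool_pos: [0.4505, -0.1552, 0.0195]
orientation: [42.1, 89.9, -148.6]
force: [-1.1, -3.2, 4.5]
opening: 0.0591
```

```bash
python3 -c "
from h import *
cupfit()" | grep -v 'y+0.0[4-9]'
```

```text
t 23.00 [ 0.4505 -0.1552  0.0195] [  42.1   89.9 -148.6] F [-1.1 -3.2  4.5] open 0.0591 scale xy -0.1922 0.0591
y-0.016 up med 0.043 min 0.041 max 0.045 n26
y-0.010 up med 0.048 min 0.043 max 0.053 n591
y-0.004 up med 0.051 min 0.043 max 0.054 n1463
y+0.002 up med 0.051 min 0.044 max 0.054 n1491
y+0.008 up med 0.052 min 0.052 max 0.053 n20
y+0.014 up med 0.023 min -0.019 max 0.048 n5344
y+0.020 up med -0.015 min -0.021 max 0.010 n1607
y+0.026 up med -0.020 min -0.021 max -0.018 n856
y+0.032 up med -0.020 min -0.022 max -0.018 n882
y+0.038 up med -0.020 min -0.022 max -0.018 n909
```

move_arm(
  commands=[
    [[-1.2, 0, 0, 0], [0, -2, 0, 0], [0, -2, 0, 0], [0, 0, 0, 0], [0.7, 0, 0, 0], [0.7, 0, 0, 0], [0, 0, 0, 0], [0, 0, 0, 0]],
  ],
)

```text
clock: 23.85
tool_pos: [0.4584, -0.1155, 0.0173]
orientation: [-1.5, 90.0, 167.9]
force: [-0.3, 0.5, 1.5]
opening: 0.0589
```

move_arm(
  commands=[
    [[0, 0, 0, 0], [0, 0, 0, 0], [0, 0, 0, 0], [0, 0, 0, 0], [0, 0, 0, 0]],
  ],
  jaw=7.4,
)

```text
clock: 24.35
tool_pos: [0.4582, -0.1152, 0.0176]
orientation: [19.3, 90.0, -171.3]
force: [-0.2, -0.0, -0.4]
opening: 0.0736
```

move_arm(
  commands=[
    [[-4, 0, 0, 0], [-4, 0, 0, 0], [-4, -2, 0, 0], [-2, -4, 0, 0], [0, 0, 0, 0], [0, 0, 0, 0]],
  ],
)

```text
clock: 24.95
tool_pos: [0.4694, -0.0555, 0.1579]
orientation: [-136.9, 89.9, 32.6]
force: [-1.1, -0.8, -0.5]
opening: 0.0737
```

```bash
python3 - <<'E'
from h import *
where();K,T=camT('wrist');im,d=snapshot('wrist');W=cloud(d,K,T);np.savez('s3',im=im,d=d,K=K,T=T)
m=((d>0)&(W[...,2]>.02)&(W[...,2]<.085)&(np.hypot(W[...,0]-.46,W[...,1]+.09)<.09)).astype(np.uint8)
n,l,st,_=cv2.connectedComponentsWithStats(m);Q=W[l==1+np.argmax(st[1:,4])]
print(len(Q),Q.min(0),Q.max(0),cv2.minAreaRect((Q[:,:2]*1e3).astype(np.float32)))
save('i',im,1.5)
E
```

```text
t 24.95 [ 0.4694 -0.0555  0.1579] [-136.9   89.9   32.6] F [-1.1 -0.8 -0.5] open 0.0737 scale xy -0.2082 0.1594
8059 [ 0.41645996 -0.13745192  0.03529339] [ 0.48941506 -0.05194406  0.07006676] ((451.7235412597656, -94.73800659179688), (78.24935913085938, 64.26305389404297), 79.55279541015625)
```

View pics/i.png

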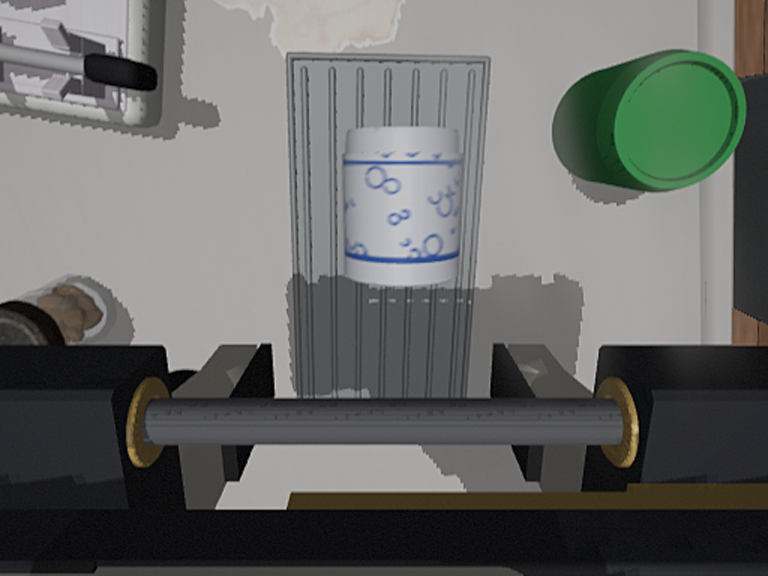

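The cup lies in a groove, centre (0.4517, -0.0947), with its foot at (403,130) in the picture (towards -y) and its mouth at (403,280). Regripping 25 mm from the mouth.

```bash
python3 -c "
from h import *
go(.4542,-.0809,.017,79.6+90)"
```

```text
jaw now 169.4 spin -0.003 shift cm (after spin) [14.01  2.7   0.97] (before spin) [14.01  2.7   0.97] q6 -28
```

move_arm(
  commands=[
    [[0, 2.7, 0.97, 0], [0, 0, 0, 0], [4, 0, 0, 0], [4, 0, 0, 0], [3, 0, 0, 0], [3, 0, 0, 0], [0, 0, 0, 0], [0, 0, 0, 0]],
  ],
  jaw=8.0,
)

```text
clock: 25.8
tool_pos: [0.4542, -0.0817, 0.0171]
orientation: [29.1, 89.8, -161.6]
force: [0.8, 0.1, 0.1]
opening: 0.0801
```

move_arm(
  commands=[
    [[0, 0, 0, 0], [0, 0, 0, 0], [0, 0, 0, 0], [0, 0, 0, 0], [0, 0, 0, 0], [0, 0, 0, 0]],
  ],
  jaw=0,
)

```text
clock: 26.4
tool_pos: [0.4556, -0.0808, 0.0186]
orientation: [-161.8, 89.9, 7.6]
force: [-1.9, 1.8, 7.6]
opening: 0.0621
```

move_arm(
  commands=[
    [[-1.5, 0, 0, 0], [-1.5, 0, 0, 0], [0, 0, 0, 0], [0, 0, 0, 0]],
  ],
)

```text
clock: 26.8
tool_pos: [0.4549, -0.0809, 0.0476]
orientation: [-142.3, 89.9, 27.1]
force: [-0.1, 0.2, -2.4]
opening: 0.0622
```

```bash
python3 -c "
from h import *
print([round(float(get_obs()['opening']),5) for _ in range(6)])
cupfit()" | grep -v 'y+0.0[6-9]'
```

```text
[0.0622, 0.0622, 0.0622, 0.0622, 0.0622, 0.0622]
t 26.80 [ 0.4549 -0.0809  0.0476] [-142.3   89.9   27.1] F [-0.1  0.2 -2.4] open 0.0622 scale xy -0.2132 0.1306
y-0.016 up med 0.043 min 0.040 max 0.046 n169
y-0.010 up med 0.047 min 0.040 max 0.051 n1242
y-0.004 up med 0.047 min 0.040 max 0.050 n1507
y+0.002 up med 0.048 min 0.043 max 0.050 n565
y+0.014 up med 0.045 min 0.038 max 0.049 n930
y+0.020 up med 0.046 min 0.038 max 0.050 n1750
y+0.026 up med 0.046 min 0.038 max 0.049 n1797
y+0.032 up med 0.046 min 0.038 max 0.049 n1896
y+0.038 up med 0.045 min 0.035 max 0.049 n2102
y+0.044 up med 0.043 min -0.048 max 0.048 n2110
y+0.050 up med 0.035 min -0.048 max 0.046 n4183
y+0.056 up med -0.045 min -0.049 max 0.044 n798
```

Held level, width 62.2 mm. Loosening in small steps to let the heavy foot swing down.

move_arm(
  commands=[
    [[0, 0, 0, 0], [0, 0, 0, 0], [0, 0, 0, 0]],
  ],
  jaw=6.22,
)

```text
clock: 27.15
tool_pos: [0.4546, -0.0811, 0.0471]
orientation: [23.6, 89.9, -167.0]
force: [-1.0, -0.2, -2.1]
opening: 0.0625
```

```bash
python3 -c "
from h import *
cupfit()" | grep -v 'y+0.0[6-9]'
```

```text
t 27.15 [ 0.4546 -0.0811  0.0471] [  23.6   89.9 -167. ] F [-1.  -0.2 -2.1] open 0.0625 scale xy -0.2135 0.1303
y-0.016 up med 0.042 min 0.039 max 0.045 n151
y-0.010 up med 0.046 min 0.039 max 0.050 n1220
y-0.004 up med 0.047 min 0.038 max 0.050 n1488
y+0.002 up med 0.048 min 0.043 max 0.050 n621
y+0.014 up med 0.044 min 0.038 max 0.049 n874
y+0.020 up med 0.046 min 0.038 max 0.049 n1757
y+0.026 up med 0.045 min 0.037 max 0.049 n1815
y+0.032 up med 0.045 min 0.037 max 0.048 n1871
y+0.038 up med 0.045 min 0.034 max 0.049 n2059
y+0.044 up med 0.043 min -0.047 max 0.048 n2091
y+0.050 up med 0.034 min -0.049 max 0.046 n4145
y+0.056 up med -0.045 min -0.048 max 0.044 n948
```

move_arm(
  commands=[
    [[0, 0, 0, 0], [0, 0, 0, 0], [0, 0, 0, 0]],
  ],
  jaw=6.25,
)

```text
clock: 27.5
tool_pos: [0.4549, -0.081, 0.0475]
orientation: [35.1, 90.0, -155.5]
force: [0.1, 0.2, -2.4]
opening: 0.0625
```

```bash
python3 -c "
from h import *
cupfit()" | grep -E 't |y-0.010|y\+0.0(14|26|38|44)'
```

```text
t 27.50 [ 0.4549 -0.081   0.0475] [  35.1   90.  -155.5] F [ 0.1  0.2 -2.4] open 0.0625 scale xy -0.2132 0.1305
y-0.010 up med 0.046 min 0.039 max 0.050 n1228
y+0.014 up med 0.044 min 0.038 max 0.049 n862
y+0.026 up med 0.045 min 0.037 max 0.049 n1806
y+0.038 up med 0.045 min 0.034 max 0.048 n2070
y+0.044 up med 0.043 min -0.048 max 0.048 n2113
```

move_arm(
  commands=[
    [[0, 0, 0, 0], [0, 0, 0, 0], [0, 0, 0, 0]],
  ],
  jaw=6.27,
)

```text
clock: 27.85
tool_pos: [0.4549, -0.081, 0.0476]
orientation: [176.5, 90.0, -14.1]
force: [0.1, -0.4, -1.1]
opening: 0.0632
```

```bash
python3 -c "
from h import *
cupfit()" | grep -E 't |y-0.010|y\+0.0(14|26|38|44)'
```

```text
t 27.85 [ 0.4549 -0.081   0.0476] [176.5  90.  -14.1] F [ 0.1 -0.4 -1.1] open 0.0632 scale xy -0.2132 0.1305
y-0.010 up med 0.047 min 0.040 max 0.052 n1107
y+0.014 up med 0.041 min 0.033 max 0.045 n1427
y+0.026 up med 0.038 min 0.029 max 0.042 n1804
y+0.038 up med 0.035 min 0.026 max 0.039 n1797
y+0.044 up med 0.033 min 0.021 max 0.037 n1914
```

It is swinging foot-down (about 14°). Letting it run.

move_arm(
  commands=[
    [[0, 0, 0, 0], [0, 0, 0, 0], [0, 0, 0, 0], [0, 0, 0, 0]],
  ],
)

```text
clock: 28.3
tool_pos: [0.4552, -0.0808, 0.0478]
orientation: [-154.3, 90.0, 15.1]
force: [-0.4, 2.2, 3.8]
opening: 0.0628
```

```bash
python3 -c "
from h import *
cupfit()" | grep -E 't |y-|y\+0.0[0-4]'
```

```text
t 28.30 [ 0.4552 -0.0808  0.0478] [-154.3   90.    15.1] F [-0.4  2.2  3.8] open 0.0628 scale xy -0.213 0.1308
y-0.040 up med 0.009 min 0.004 max 0.014 n636
y-0.034 up med 0.007 min 0.001 max 0.017 n1258
y-0.028 up med 0.010 min 0.006 max 0.015 n134
y-0.004 up med 0.047 min 0.043 max 0.049 n124
y+0.002 up med 0.050 min 0.043 max 0.053 n986
y+0.008 up med 0.036 min 0.031 max 0.053 n175
y+0.014 up med 0.038 min 0.025 max 0.043 n2013
y+0.020 up med 0.032 min 0.018 max 0.040 n2050
y+0.026 up med 0.026 min 0.012 max 0.033 n1903
y+0.032 up med 0.019 min 0.005 max 0.026 n1698
y+0.038 up med 0.013 min -0.001 max 0.021 n1570
y+0.044 up med 0.006 min -0.048 max 0.015 n1526
```

move_arm(
  commands=[
    [[-0.7, 0, 0, 0], [-0.7, 0, 0, 0], [0, 0, 0, 0], [0, 0, 0, 0], [0, 0, 0, 0], [0, 0, 0, 0]],
  ],
)

```text
clock: 28.95
tool_pos: [0.4547, -0.0811, 0.0614]
orientation: [21.2, 90.0, -169.4]
force: [0.1, 0.2, -1.6]
opening: 0.0629
```

```bash
python3 -c "
from h import *
cupfit()" | grep -E 't |y-|y\+0.0[0-4]'
```

```text
t 28.95 [ 0.4547 -0.0811  0.0614] [  21.2   90.  -169.4] F [ 0.1  0.2 -1.6] open 0.0629 scale xy -0.2134 0.1304
y-0.040 up med 0.009 min 0.005 max 0.015 n635
y-0.034 up med 0.007 min 0.000 max 0.016 n1253
y-0.028 up med 0.010 min 0.005 max 0.014 n131
y-0.004 up med 0.047 min 0.044 max 0.049 n128
y+0.002 up med 0.050 min 0.044 max 0.053 n978
y+0.008 up med 0.035 min 0.031 max 0.052 n166
y+0.014 up med 0.038 min 0.025 max 0.044 n2017
y+0.020 up med 0.032 min 0.018 max 0.039 n2055
y+0.026 up med 0.026 min 0.012 max 0.033 n1883
y+0.032 up med 0.019 min 0.006 max 0.027 n1702
y+0.038 up med 0.013 min -0.001 max 0.021 n1574
y+0.044 up med 0.007 min -0.060 max 0.013 n1512
```

move_arm(
  commands=[
    [[0, 0, 0, 0], [0, 0, 0, 0], [0, 0, 0, 0], [0, 0, 0, 0]],
  ],
  jaw=6.29,
)

```text
clock: 29.4
tool_pos: [0.4549, -0.081, 0.0615]
orientation: [29.4, 90.0, -161.2]
force: [-0.3, 0.1, -1.9]
opening: 0.0629
```

```bash
python3 -c "
from h import *
cupfit()" | grep -E 't |y-|y\+0.0[0-4]'
```

```text
t 29.40 [ 0.4549 -0.081   0.0615] [  29.4   90.  -161.2] F [-0.3  0.1 -1.9] open 0.0629 scale xy -0.2132 0.1305
y-0.040 up med 0.011 min 0.006 max 0.015 n355
y-0.034 up med 0.008 min -0.002 max 0.020 n1640
y-0.028 up med 0.006 min -0.003 max 0.018 n833
y-0.022 up med 0.008 min 0.006 max 0.011 n17
y+0.008 up med 0.035 min 0.030 max 0.039 n147
y+0.014 up med 0.037 min 0.021 max 0.045 n2164
y+0.020 up med 0.029 min 0.010 max 0.039 n2269
y+0.026 up med 0.020 min 0.000 max 0.030 n1950
y+0.032 up med 0.010 min -0.009 max 0.021 n1680
y+0.038 up med 0.000 min -0.060 max 0.010 n1537
y+0.044 up med -0.012 min -0.060 max 0.000 n1336
```

move_arm(
  commands=[
    [[0, 0, 0, 0], [0, 0, 0, 0], [0, 0, 0, 0], [0, 0, 0, 0]],
  ],
  jaw=6.3,
)

```text
clock: 29.85
tool_pos: [0.4549, -0.081, 0.0616]
orientation: [-157.5, 90.0, 11.9]
force: [-0.4, -0.5, -2.3]
opening: 0.0633
```

```bash
python3 -c "
from h import *
cupfit()" | grep -E 't |y-|y\+0.0[0-4]'
```

```text
t 29.85 [ 0.4549 -0.081   0.0616] [-157.5   90.    11.9] F [-0.4 -0.5 -2.3] open 0.0633 scale xy -0.2132 0.1305
y-0.040 up med 0.011 min 0.006 max 0.015 n329
y-0.034 up med 0.008 min -0.003 max 0.021 n1671
y-0.028 up med 0.006 min -0.003 max 0.019 n840
y-0.022 up med 0.008 min 0.006 max 0.009 n13
y+0.008 up med 0.036 min 0.031 max 0.039 n146
y+0.014 up med 0.037 min 0.020 max 0.045 n2170
y+0.020 up med 0.029 min 0.010 max 0.040 n2299
y+0.026 up med 0.019 min -0.001 max 0.029 n1962
y+0.032 up med 0.009 min -0.009 max 0.019 n1660
y+0.038 up med -0.001 min -0.060 max 0.009 n1548
y+0.044 up med -0.014 min -0.060 max -0.001 n1300
```

About 59°. Firming the grip and finishing by touching the foot's lower edge down and dragging foot-wards.

move_arm(
  commands=[
    [[0, 0, 0, 0], [0, 0, 0, 0], [0, 0, 0, 0], [1, 0, 0, 0], [0.5, 0.2, 0, 0], [0.2, 0.6, 0, 0], [0.1, 0.8, 0, 0], [0.1, 0.8, 0, 0]],
  ],
  jaw=5,
)

```text
clock: 30.7
tool_pos: [0.4537, -0.1044, 0.0443]
orientation: [-167.2, 89.6, 2.3]
force: [0.3, 1.8, 12.4]
opening: 0.0623
```

```bash
python3 -c "
from h import *
cupfit()" | grep -E 't |y-|y\+0.0[0-4]'
```

```text
t 30.70 [ 0.4537 -0.1044  0.0443] [-167.2   89.6    2.3] F [ 0.3  1.8 12.4] open 0.0623 scale xy -0.2064 0.1081
y-0.040 up med 0.012 min 0.004 max 0.016 n343
y-0.034 up med 0.007 min -0.006 max 0.024 n1987
y-0.028 up med 0.009 min -0.001 max 0.024 n540
y+0.008 up med 0.037 min 0.031 max 0.041 n82
y+0.014 up med 0.039 min 0.004 max 0.050 n2461
y+0.020 up med 0.023 min -0.044 max 0.046 n3243
y+0.026 up med -0.002 min -0.045 max 0.021 n2325
y+0.032 up med -0.040 min -0.045 max -0.004 n1182
y+0.038 up med -0.042 min -0.045 max -0.038 n728
y+0.044 up med -0.042 min -0.045 max -0.038 n748
```

move_arm(
  commands=[
    [[0.1, 0.8, 0, 0], [0.2, 0.8, 0, 0], [0.2, 0.6, 0, 0], [0.2, 0.3, 0, 0], [0.1, 0, 0, 0], [0, 0, 0, 0], [0, 0, 0, 0]],
  ],
)

```text
clock: 31.45
tool_pos: [0.4493, -0.129, 0.0375]
orientation: [-171.8, 89.6, -2.3]
force: [-5.9, 8.0, 39.1]
opening: 0.0617
```

```bash
python3 -c "
from h import *
cupfit()" | grep -E 't |y-|y\+0.0[0-4]'
```

```text
t 31.45 [ 0.4493 -0.129   0.0375] [-171.8   89.6   -2.3] F [-5.9  8.  39.1] open 0.0617 scale xy -0.2022 0.0835
y-0.046 up med -0.008 min -0.023 max 0.007 n1117
y-0.040 up med -0.001 min -0.021 max 0.015 n1161
y-0.034 up med 0.006 min -0.011 max 0.019 n433
y-0.022 up med -0.026 min -0.027 max -0.023 n455
y-0.016 up med -0.026 min -0.026 max -0.025 n17
y+0.002 up med -0.035 min -0.038 max -0.006 n66
y+0.008 up med -0.019 min -0.038 max 0.039 n946
y+0.014 up med 0.012 min -0.038 max 0.045 n3528
y+0.020 up med 0.028 min -0.038 max 0.045 n1752
y+0.026 up med -0.036 min -0.038 max -0.032 n734
y+0.032 up med -0.036 min -0.038 max -0.032 n762
y+0.038 up med -0.036 min -0.038 max -0.032 n790
y+0.044 up med -0.034 min -0.040 max -0.031 n804
```

move_arm(
  commands=[
    [[-0.4, 0, 0, 0], [0, 0, 0, 0]],
  ],
)

```text
clock: 31.7
tool_pos: [0.4455, -0.1293, 0.0384]
orientation: [0.7, 90.0, 170.1]
force: [0.6, -0.0, 2.1]
opening: 0.0614
```

move_arm(
  commands=[
    [[0, 0, 0, 0], [0, 0, 0, 0], [0, 0, 0, 0], [0, 0, 0, 0], [-3, 0, 0, 0], [-4, 0, 0, 0], [-4, 0, 0, 0], [-1, 0, 0, 0]],
  ],
  jaw=8,
)

```text
clock: 32.5
tool_pos: [0.4481, -0.1293, 0.1627]
orientation: [-170.9, 89.6, -1.4]
force: [1.3, -0.2, -0.3]
opening: 0.08
```

```bash
python3 - <<'E'
from h import *
where();K,T=camT('wrist');im,d=snapshot('wrist');W=cloud(d,K,T);np.savez('s4',im=im,d=d,K=K,T=T)
m=((d>0)&(W[...,2]>.066)&(W[...,2]<.1)&(np.hypot(W[...,0]-.449,W[...,1]+.129)<.06))
Q=W[m];print(len(Q),Q.max(0),rim(Q))
A=np.c_[Q[:,:2]-Q[:,:2].mean(0),np.ones(len(Q))]
t=Q[Q[:,2]>np.percentile(Q[:,2],50)];A=np.c_[t[:,:2]-t[:,:2].mean(0),np.ones(len(t))];print('slope',np.linalg.lstsq(A,t[:,2],rcond=None)[0],rim(t))
save('j',im,1.2)
E
```

```text
t 32.50 [ 0.4481 -0.1293  0.1627] [-170.9   89.6   -1.4] F [ 1.3 -0.2 -0.3] open 0.0800 scale xy -0.2033 0.0828
2086 [ 0.4791833  -0.07781225  0.08381757] (array([ 0.44682583, -0.11023481]), 0.03288233642578125)
slope [-2.91034603e-05 -4.81909879e-03  8.17335798e-02] (array([ 0.44674956, -0.11038661]), 0.03271991577148437)
```

View pics/j.png

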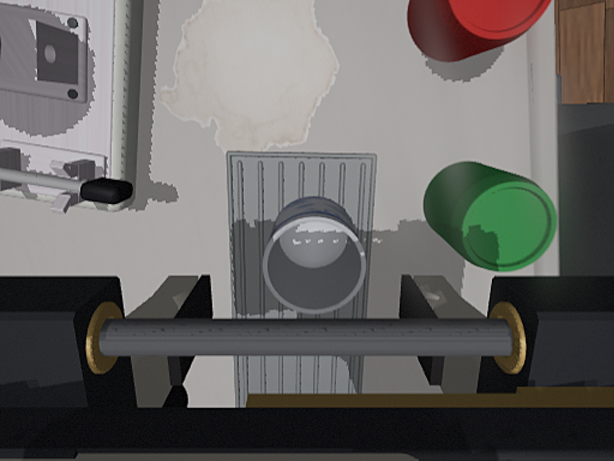

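The cup stands mouth up on the mat: rim at (314,265) in the picture, level, z 0.083, centre (0.4468, -0.1104). Gripping it centrally.

```bash
python3 -c "
from h import *
go(.4467,-.1103,.042,79.6+90)"
```

```text
jaw now 169.4 spin -0.003 shift cm (after spin) [12.03 -1.82  0.54] (before spin) [12.03 -1.82  0.54] q6 -19
```

move_arm(
  commands=[
    [[0, -1.8, 0.54, 0], [0, 0, 0, 0], [4, 0, 0, 0], [4, 0, 0, 0], [4, 0, 0, 0], [0, 0, 0, 0], [0, 0, 0, 0]],
  ],
)

```text
clock: 33.25
tool_pos: [0.4433, -0.1109, 0.0382]
orientation: [27.2, 89.8, -163.3]
force: [0.2, 0.6, 0.7]
opening: 0.0798
```

move_arm(
  commands=[
    [[0, 0, 0, 0], [0, 0, 0, 0], [0, 0, 0, 0], [0, 0, 0, 0], [0, 0, 0, 0], [0, 0, 0, 0]],
  ],
  jaw=0,
)

```text
clock: 33.85
tool_pos: [0.4455, -0.1104, 0.0401]
orientation: [-168.2, 89.8, 1.2]
force: [0.8, 0.2, 8.6]
opening: 0.0631
```

move_arm(
  commands=[
    [[-3, 0, 0, 0], [-4, 0, 0, 0], [-4, 0, 0, 0], [-3, 0, 0, -0.15], [0, 0, 0, -0.15], [0, 0, 0, -0.15], [0, 0, 0, -0.15], [0, 0, 0, -0.15]],
  ],
)

```text
clock: 34.65
tool_pos: [0.4433, -0.1104, 0.1787]
orientation: [-123.2, 90.0, 89.5]
force: [-0.7, 0.4, -2.3]
opening: 0.0631
```

move_arm(
  commands=[
    [[0, 0, 0, -0.15], [0, 0, 0, -0.15], [0, 0, 0, -0.15], [0, 0, 0, -0.15], [0, 0, 0, -0.05], [0, 0, 0, 0], [0, 0, 0, 0]],
  ],
)

```text
clock: 35.35
tool_pos: [0.4435, -0.1104, 0.1786]
orientation: [-122.6, 90.0, 126.9]
force: [-1.0, -0.4, -1.6]
opening: 0.0631
```

```bash
python3 - <<'E'
from h import *
where();K,T=camT('wrist');im,d=snapshot('wrist');W=cloud(d,K,T);G=tool();P=(W-G[:3,3])@G[:3,:3]
m=(d>0)&(np.hypot(P[...,1],P[...,2])<.045)&(P[...,0]<-.03)&(P[...,0]>-.055)
Q=P[m];print(len(Q),'rim in tool yz',rim(Q[:,1:]),'x range',np.percentile(Q[:,0],[2,25,50,75,98]).round(4))
for y in (-.03,-.02,0,.02,.03):
    s=Q[abs(Q[:,1]-y)<.004];print(y,len(s),np.percentile(s[:,0],5) if len(s) else '')
go(*PAN,.175,YAW+90)
E
```

```text
t 35.35 [ 0.4435 -0.1104  0.1786] [-122.6   90.   126.9] F [-1.  -0.4 -1.6] open 0.0631 scale xy -0.214 0.0989
5989 rim in tool yz (array([0.0109, 0.    ]), 0.043502883911132814) x range [-0.0534 -0.0427 -0.0411 -0.0355 -0.0304]
-0.03 0 
-0.02 461 -0.040153774820388
0 641 -0.05404148510337531
0.02 584 -0.04314853383345578
0.03 1532 -0.04286829551970338
jaw now -110.5 spin -0.012 shift cm (after spin) [ 0.36 21.39  9.9 ] (before spin) [ 0.36 21.5   9.64] q6 59
```

move_arm(
  commands=[
    [[0, 3.5, 1.6, -0.012], [0, 3.8, 1.75, 0], [0, 3.8, 1.75, 0], [0, 3.8, 1.75, 0], [0, 3.5, 1.6, 0], [0, 2, 1, 0], [0, 1, 0.45, 0], [0, 0, 0, 0]],
  ],
)

```text
clock: 36.2
tool_pos: [0.6119, -0.2768, 0.1775]
orientation: [-81.5, 89.9, 168.7]
force: [0.5, 1.0, -1.7]
opening: 0.0632
```

```bash
python3 - <<'E'
from h import *
where();K,T=camT('wrist');im,d=snapshot('wrist');W=cloud(d,K,T);np.savez('s5',im=im,d=d,K=K,T=T);G=tool();P=(W-G[:3,3])@G[:3,:3]
m=(d>0)&(abs(P[...,2])<.02)&(P[...,0]<-.036)&(P[...,0]>-.046)&(abs(P[...,1])<.05)
Q=P[m]
for y in np.arange(-.042,.043,.004):
    s=Q[abs(Q[:,1]-y)<.002]
    if len(s): print('%.3f'%y,len(s),np.percentile(s[:,0],[5,50,95]).round(4))
m=(d>0)&(W[...,2]>.105)&(W[...,2]<.115)&(np.hypot(W[...,0]-PAN[0],W[...,1]-PAN[1])<.05);print('pan pts',m.sum(),W[m].min(0),W[m].max(0))
go(.6116,-.2752,.150,YAW+90)
E
```

```text
t 36.20 [ 0.6119 -0.2768  0.1775] [-81.5  89.9 168.7] F [ 0.5  1.  -1.7] open 0.0632 scale xy 0.0008 -0.0006
0.022 30 [-0.0427 -0.0413 -0.0403]
0.026 321 [-0.0426 -0.0412 -0.0373]
0.030 743 [-0.0424 -0.0411 -0.037 ]
0.034 190 [-0.0419 -0.0398 -0.0365]
pan pts 2969 [ 0.59293805 -0.31435613  0.10675935] [ 0.65117037 -0.23582179  0.11171068]
jaw now -109.8 spin 0.000 shift cm (after spin) [ 2.78  0.01 -0.09] (before spin) [ 2.78  0.01 -0.09] q6 78
```

move_arm(
  commands=[
    [[1.5, 0, -0.09, 0], [1, 0, 0, 0], [0.3, 0, 0, 0], [0.2, 0, 0, 0], [0.2, 0, 0, 0], [0.1, 0, 0, 0], [0, 0, 0, 0], [0, 0, 0, 0]],
  ],
)

```text
clock: 37.05
tool_pos: [0.6121, -0.2753, 0.1458]
orientation: [94.0, 90.0, -15.7]
force: [-0.2, 0.7, -2.1]
opening: 0.0633
```

move_arm(
  commands=[
    [[0.1, 0, 0, 0], [0.1, 0, 0, 0], [0, 0, 0, 0], [0, 0, 0, 0]],
  ],
)

```text
clock: 37.45
tool_pos: [0.612, -0.2753, 0.1436]
orientation: [74.5, 90.0, -35.2]
force: [0.4, 0.2, -1.3]
opening: 0.0635
```

```bash
python3 - <<'E'
from h import *
where();K,T=camT('wrist');im,d=snapshot('wrist');W=cloud(d,K,T)
m=(d>0)&(W[...,2]>.09)&(W[...,2]<.116)&(np.hypot(W[...,0]-PAN[0],W[...,1]-PAN[1])<.042);Q=W[m]
print('pan z',len(Q),np.percentile(Q[:,2],[5,25,50,75,95]).round(4))
E
```

```text
t 37.45 [ 0.612  -0.2753  0.1436] [ 74.5  90.  -35.2] F [ 0.4  0.2 -1.3] open 0.0635 scale xy 0.0005 0.0009
pan z 5245 [0.1066 0.1074 0.1084 0.1141 0.1152]
```

move_arm(
  commands=[
    [[0.1, 0, 0, 0], [0.1, 0, 0, 0], [0.1, 0, 0, 0], [0.1, 0, 0, 0], [0, 0, 0, 0], [0, 0, 0, 0], [0, 0, 0, 0]],
  ],
)

```text
clock: 38.2
tool_pos: [0.612, -0.2753, 0.1396]
orientation: [77.0, 90.0, -32.7]
force: [0.6, -0.3, -0.8]
opening: 0.0633
```

```bash
python3 - <<'E'
from h import *
where();K,T=camT('wrist');im,d=snapshot('wrist');W=cloud(d,K,T)
m=(d>0)&(W[...,2]>.09)&(W[...,2]<.112)&(np.hypot(W[...,0]-PAN[0],W[...,1]-PAN[1])<.042);Q=W[m]
print('pan z',len(Q),np.percentile(Q[:,2],[5,25,50,75,95]).round(4))
E
```

```text
t 38.20 [ 0.612  -0.2753  0.1396] [ 77.   90.  -32.7] F [ 0.6 -0.3 -0.8] open 0.0633 scale xy 0.0005 0.0009
pan z 5216 [0.1027 0.1035 0.1045 0.1101 0.1113]
```

move_arm(
  commands=[
    [[0.1, 0, 0, 0], [0.05, 0, 0, 0], [0, 0, 0, 0], [0, 0, 0, 0]],
  ],
)

```text
clock: 38.65
tool_pos: [0.612, -0.2753, 0.138]
orientation: [-9.6, 90.0, -119.3]
force: [1.0, -0.4, -0.5]
opening: 0.0634
```

move_arm(
  commands=[
    [[0, 0, 0, 0], [0, 0, 0, 0], [0, 0, 0, 0]],
  ],
  jaw=6.5,
)

```text
clock: 38.95
tool_pos: [0.612, -0.2751, 0.138]
orientation: [-148.0, 90.0, 102.3]
force: [-0.2, 0.5, 0.7]
opening: 0.065
```

move_arm(
  commands=[
    [[0, 0, 0, 0], [0, 0, 0, 0], [0, 0, 0, 0], [0, 0, 0, 0], [0, 0, 0, 0]],
  ],
  jaw=8,
)

```text
clock: 39.45
tool_pos: [0.6119, -0.2753, 0.1381]
orientation: [-9.7, 90.0, -119.4]
force: [0.9, 0.5, -0.1]
opening: 0.0801
```

move_arm(
  commands=[
    [[-1, 0, 0, 0], [-2, 0, 0, 0], [-3, 0, 0, 0], [-4, 0, 0, 0], [-2, -4, 0, 0], [0, -4, 0, 0], [0, 0, 0, 0], [0, 0, 0, 0]],
  ],
)

```text
clock: 40.25
tool_pos: [0.5363, -0.2482, 0.2599]
orientation: [99.0, 89.8, -10.7]
force: [-0.1, -0.7, -0.6]
opening: 0.0799
```

```bash
python3 - <<'E'
from h import *
where();K,T=camT('wrist');im,d=snapshot('wrist');W=cloud(d,K,T)
r=np.hypot(W[...,0]-PAN[0],W[...,1]-PAN[1])
Q=W[(d>0)&(W[...,2]>.172)&(W[...,2]<.192)&(r<.05)];print('rim',len(Q),rim(Q),np.percentile(Q[:,2],[50,95]))
A=np.c_[Q[:,:2]-PAN,np.ones(len(Q))];print('slope',np.linalg.lstsq(A,Q[:,2],rcond=None)[0])
Q=W[(d>0)&(W[...,2]>.088)&(W[...,2]<.112)&(r<.043)];print('pan',len(Q),rim(Q),np.median(Q[:,2]))
Kt,Tt=camT('top');ti,td=snapshot('top');V=cloud(td,Kt,Tt);r=np.hypot(V[...,0]-PAN[0],V[...,1]-PAN[1])
Q=V[(td>0)&(V[...,2]>.172)&(V[...,2]<.192)&(r<.05)];print('top rim',len(Q),rim(Q) if len(Q)>5 else '')
Q=V[(td>0)&(V[...,2]>.088)&(V[...,2]<.112)&(r<.045)];print('top pan',len(Q),rim(Q) if len(Q)>5 else '',np.median(Q[:,2]))
si,_=snapshot('scene')
save('k',np.hstack([im,cv2.resize(si[140:240,215:348],(512,384))]),0.78)
E
```

```text
t 40.25 [ 0.5363 -0.2482  0.2599] [ 99.   89.8 -10.7] F [-0.1 -0.7 -0.6] open 0.0799 scale xy -0.08 0.0007
rim 1811 (array([ 0.61185469, -0.27351025]), 0.03258082275390625) [0.17945299 0.18087734]
slope [-0.00493418 -0.00167407  0.17874732]
pan 3069 (array([ 0.61198418, -0.27358269]), 0.027104351806640625) 0.10856831146319251
top rim 0 
top pan 49 (array([ 0.5973 , -0.29275]), 0.03546199645996094) 0.10378935661498379
```

View pics/k.png

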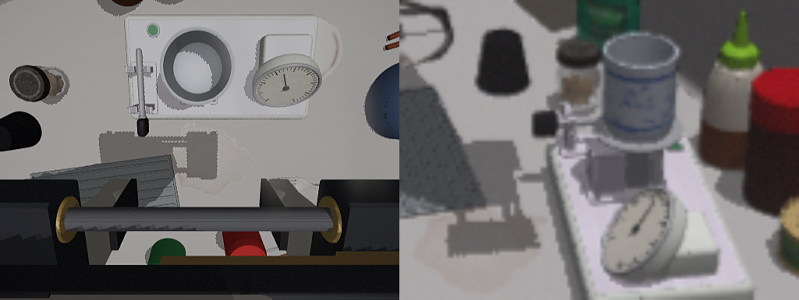

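Last picture: the cup stands upright on the pan at (197,65), the dial pointer has moved, and the pin is in its rest at (140,90). Short settle, then hand in.

move_arm(
  commands=[
    [[0, 0, 0, 0], [0, 0, 0, 0], [0, 0, 0, 0], [0, 0, 0, 0], [0, 0, 0, 0]],
  ],
)

```text
clock: 40.9
tool_pos: [0.5367, -0.2484, 0.2579]
orientation: [-70.9, 90.0, 179.4]
force: [-0.1, -0.2, 0.2]
opening: 0.0801
```

```bash
python3 -c "
from h import *
c=findcup(.172,.192,PAN,.05);print(close_job())"
```

```text
t 40.90 [ 0.5367 -0.2484  0.2579] [-70.9  90.  179.4] F [-0.1 -0.2  0.2] open 0.0801 scale xy -0.0795 0.0007
cup [ 0.61179678 -0.27357451] 0.032602120971679686 z 0.1787324712976179 slope [-0.002 -0.002] n 1846 scale -0.000354196606783331 0.0024503726033988467
the job is handed in; nothing more can be done
None
```

The job is handed in at about 41 s on the clock, and my last checks show it done. I drew the transit pin with the pan empty and laid it in both notches of its rest. I then turned the blue-white cup over by tipping it against the scale's base edge, laying it in a mat groove and letting it swing foot-down. Finally I set it down gently on the pan.

**Last checks:**
- **Cup position:** the rim is level within about 0.3° and did not move between the two last readings. It sits 1–2.5 mm from the pan's centre, depending on which measurement of the centre is used; the limit is 7.5 mm.
- **Pan:** the rim height (0.179–0.180 m) puts the pan about 8 mm down, well short of the stop. The last camera-depth reading of the pan, 0.109 m, disagrees with that and would mean almost no sinking. I trust the rim height, because the dial pointer moved and the pan visibly sank while I lowered the cup.
- **Pin and robot:** the last picture shows the pin in both notches. The gripper was clear of everything.

**What went wrong on the way:**
- The first tipping attempt pushed on the base with about 35 N, and then the cup slipped out of a loosened grip. It dropped about 1 cm onto the worktop, still mouth down.
- Later the cup slid about 8 mm in the pads while I pressed it on the mat. Regripping it and dragging it instead fixed that.

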